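# Bring a slide carrier to the pick-up position on the slide warmer

### The job

The carrier of dried slides on the slide warmer is to be picked up later by its edge, so make it overhang: push the red-knobbed end stop all the way to the front of the warmer, out of the carrier's lane, and push the carrier flat against the aluminium fence and along it until its whole yellow grip band sticks out past the end where the stop is, with no more than a finger's width of the light grey frame following the band. Only push, lightly, with the fingertips: nothing is to be pinched or picked up, the carrier stays flat on the deck, and the bottles and the vial around the warmer stay where they are.

Things in the scene. Friction and masses are not known exactly. Their poses are not given: they have to be found in the camera images.
- slide_warmer: Low white slide warmer, fixed, 320 mm long (y) by 145 mm deep (x from -80 to +65 mm); flat dark deck, top 55 mm above the worktop. Origin on the worktop; +x to the fence at the back (away from the robot), -x to the front panel with the dial, +y along the deck to the exit end, z up. The carrier's lane runs from x = -35 to +50 mm.
- exit_edge (a point): Middle of the lane at the exit edge of the deck, at deck height: (7.5, 160, 55) mm in the warmer's frame. Beyond it nothing supports the carrier.
- fence_face (a point): Foot of the inner face of the aluminium fence, half way along the deck: (50, 0, 55) mm in the warmer's frame; axes as the warmer's. The fence is 10 mm wide, 10 mm high above the deck and as long as the deck.
- end_stop (a joint): Travel of the end stop in m: 0 to 0.010 at the start, in the lane, blocking the carrier; clear of the lane from 0.035; 0.055 all the way to the front. It slides along the warmer's -x, centred at y = +146 mm and x = -10 mm minus the travel, needs about 2 N and stays where it is left. Aluminium block 20 mm (x) by 14 mm (y), 13 mm high above the deck, with a red knob on top.
- stop_knob (a point): Centre of the top of the round red finger knob, 31 mm above the deck; the knob is 16 mm in diameter and 18 mm high, on the stop's block.
- slide_carrier: Flat light grey plastic carrier with three glass slides, loose on the deck: 85 mm (x) by 125 mm (y), 6 mm thick, about 0.11 kg. Origin at the centre of its underside; +x is the long side that goes against the fence, +y points to its yellow grip band, the last 26 mm of its length. It starts up to 0.16 rad askew and some 10 to 30 mm off the fence, band towards the exit end.
- carrier_front_mid (a point): Middle of the carrier's leading edge (outer edge of the yellow band), on top: (0, 62.5, 6) mm in the carrier's frame. Its y in the warmer's frame minus 160 mm is the overhang.
- back_corner_band (a point): Corner of the carrier on the fence side, at the yellow band, on top: (42.5, 62.5, 6) mm in the carrier's frame.
- back_corner_tail (a point): Corner of the carrier on the fence side, at the other end, on top: (42.5, -62.5, 6) mm in the carrier's frame.
- red_stain_bottle: Loose brown bottle with a red label and white cap, 37 mm wide and 69 mm high, standing on the worktop behind the exit end; origin under its centre. Leave alone.
- small_vial: Loose clear vial with a white cap, 23 mm wide and 38 mm high, standing on the worktop behind the warmer; origin under its centre. Leave alone.
- oil_bottle: Loose small brown bottle with a black cap, 25 mm wide and 43 mm high, standing on the worktop beside the end of the warmer away from the stop; origin under its centre. Leave alone.

How it is judged:
By the outcome, as a careful person would: the job done as asked, in the order asked, and still so for the second after the job is handed in, with the robot touching nothing.
It also fails if it takes over 54 s, if anything falls off the work surface, if the arm or the gripper's body presses on something with over 40 N, if the wrist force passes 120 N, or if a joint passes its speed limit or range.

### The arm

A 7-joint arm with a two-finger parallel gripper is mounted at the origin on a cart in front of the work surface, level with it; the furniture and walls round the work are solid. World frame = base frame: x ahead of the robot, y to its left, z up, the work surface at z = 0. Lengths are in m, angles in rad, forces in N, time in s.
With the tool pointing down it reaches from about 0.4 to 0.85 m from the base axis. Payload 10.4 kg.
Tool frame: the origin (TCP) lies at the very end of the fingers, on their centre line; the grasp point (between the pads) lies 19 mm behind it (hold_point_z is the distance from the TCP to the grasp point, in m); z points along the fingers, y is the direction in which the jaws open and shut (so a half turn about z gives the same grasp; the last joint's range is limited). The gripper opens to 85 mm and grips with 20 to 120 N. Pads are 22 mm wide; open, the fingers measure 114 mm over their backs; the gripper's body (76 mm by 85 mm) begins 54 mm behind the grasp point. The pads swing forward as they close: fully open they stand 13 mm farther back than shut.
Start: joints at [1.122, 0.332, -0.065, 1.46, 0.022, 1.35, -0.088], TCP at [0.258, -0.569, 0.231] pointing down, gripper open.
Joint ranges: [-2.6, 2.6], [-0.5, 2.12], [-1.47, 1.34], [0.16, 2.42], [-1.27, 4.41], [0.06, 2.06], [-2.6, 2.6]. Speed limits (rad/s): [2.22, 2.22, 2.79, 2.79, 3.14, 3.14, 3.14].

### API

Orientations are given as a unit quaternion [x, y, z, w].
In Python, from bench import * gives the robot as it stands.
- The arm moves only by the tool carry_out, never from a script. Its argument "increments" is a list of rows, each a list of 2 entries, a list of its own where there are three numbers: the shift along the tool's x, y, z in units of 50 mm (1.0 is 50 mm), then the turn about the tool's z in units of 6 degrees (1.0 is 6 degrees). In form: [[[x, y, z], twist], ...]. A call has 1 to 5 rows; each row shifts and turns the commanded pose from where the row before left it, along the tool's axes as they then stand; what a row does not reach is not made up. A row lasts 1/10 s, in which the tool goes at most 50 mm and 8.59 degrees, less where a joint would pass 70% of its speed; a pose out of reach is approached as far as the arm can. A call is refused whole if a number of a shift passes 1 or a number of a turn 1, either way. A call with a gripper value outside its range is refused whole. "claw" is the opening, from 0 (shut) to 1 (fully open), set as the call begins (left out, the last holds). The fingers move at their own pace and stop on an object; "force" is the grip in N (left out, the last holds). Time passes only in rows, so rows that do not move let the fingers close. It gives the time, the measured TCP pose, the force and the opening at its end, in the units of the state.
- get_obs(): the state, without advancing time (a new reading comes with each control period).
- snapshot(name): name is "scene" or "top" or "wrist"; returns a dict with "frame" (384x512x3 uint8, red, green, blue), "mtx" (3x3 intrinsics, pixels), "k1" (the pictures are not rectified: a ray, as slopes to the right and down, at radius r is drawn at 1 + k1 r^2 times it, then the intrinsics apply), "R" (3x3) and "t" (3): a world point X has camera coordinates R X + t. Camera axes: x right, y down, z forward; pixel columns grow to the right and rows downward; lengths in m; the calibration is good to about 2 mm. A picture is of the moment at which its call begins. There is no depth.
- sign_off(): hands the job in, once; it reports no verdict.
The state is a dict: "time_s": time; "joints": joint angles; "joint_velocities": joint speeds; "effort": joint torques, N m; "ee_pos": TCP position; "eef_rot": TCP orientation; "contact_force": force on the tool from outside, world axes, zero at the start; "wrist_torque": the same for the moment, N m; "width": finger opening in m.
Only numpy, scipy, OpenCV 4.12 (cv2) and the standard library are available. Lean on these libraries where they do the work, as an engineer would, in place of code of your own. Each camera call takes 0.05 s, during which the arm holds its last target.

## Working session

There is one attempt and no reset: what is moved stays moved. The work goes in short steps, Python scripts to look and compute and a tool call to move; the robot and the scene stay as the last step left them, time stands still between calls to the robot, and variables do not carry over. Pictures are saved under pics/ and viewed, and the job is handed in when it is done.

Besides the shell and the picture viewer there is one more tool, called as a command line: name --argument value ..., lists and objects as JSON in quotes. carry_out: Moves the arm, as the interface text tells. Its arguments: {"type":"object","properties":{"increments":{"type":"array","items":{"type":"array"}},"claw":{"type":"number"},"force":{"type":"number"}},"required":["increments"]}

```bash
ls; mkdir -p pics; python3 - <<'E'
from bench import *
import cv2
o=get_obs();print({k:np.round(v,3).tolist() if hasattr(v,'__len__') else v for k,v in o.items()} if 'np' in globals() else o)
for n in ["scene","top","wrist"]:
    s=snapshot(n);cv2.imwrite(f"pics/{n}0.png",s["frame"][:,:,::-1]);print(n,s["mtx"],s["k1"],s["R"],s["t"])
E
```

```text
pics
{'time_s': 0.0, 'joints': array([ 1.12241403,  0.33286681, -0.06469655,  1.46095468,  0.02158245,
        1.34989415, -0.08852655]), 'joint_velocities': array([-0.00124104,  0.00052673, -0.0002278 , -0.00028629,  0.00110717,
       -0.00185185,  0.00084111]), 'effort': array([ 4.13736634e-04, -6.25432920e+01,  4.97030094e-02, -3.91605628e+01,
        1.63050089e-02,  9.85386840e-03, -1.99942249e-06]), 'ee_pos': array([ 0.25798704, -0.56885186,  0.2305127 ]), 'eef_rot': array([ 9.77425200e-01,  2.11280545e-01, -1.75655939e-04, -6.92211648e-04]), 'contact_force': array([-0.01184554,  0.89855648, -0.47115996]), 'wrist_torque': array([-0.0074175 ,  0.00682073,  0.01538154]), 'width': 0.08537377686539355}
scene [[353.84376714   0.         250.34801914]
 [  0.         353.84376714 192.04189013]
 [  0.           0.           1.        ]] 0.03290894739102819 [[ 0.6413091  -0.76718175 -0.01244165]
 [-0.50118706 -0.40656845 -0.76388063]
 [ 0.5809769   0.4961192  -0.64523762]] [-0.33458726  0.38033792  0.54817957]
top [[415.53143467   0.         251.1772501 ]
 [  0.         415.53143467 183.35739163]
 [  0.           0.           1.        ]] -0.1431012085881744 [[-0.00307259 -0.99991697  0.01251449]
 [-0.99557685  0.00188364 -0.09393186]
 [ 0.09390049 -0.01274775 -0.99549997]] [0.03921303 0.57878332 1.15966914]
wrist [[281.72257071   0.         255.21191409]
 [  0.         281.72257071 192.63247802]
 [  0.           0.           1.        ]] -0.0246378424939998 [[ 4.13140218e-01 -9.10667423e-01 -7.61883835e-05]
 [-8.62052114e-01 -3.91111999e-01  3.22331439e-01]
 [-2.93566539e-01 -1.33102403e-01 -9.46626874e-01]] [-0.62440543 -0.04177049  0.37963576]
```

View pics/scene0.png

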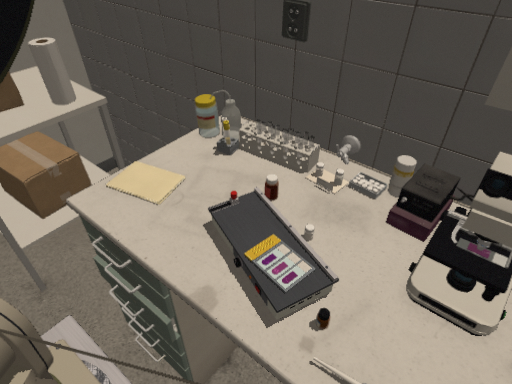

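View pics/top0.png

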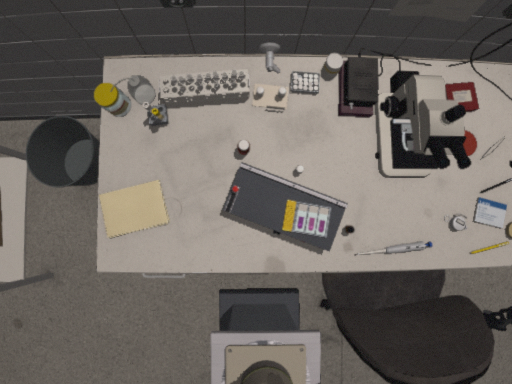

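```bash
python3 - <<'E'
import cv2
im=cv2.imread("pics/top0.png");c=im[60:260,130:360];cv2.imwrite("pics/top0c.png",cv2.resize(c,None,fx=3,fy=3,interpolation=cv2.INTER_CUBIC)[:600])
E
```

```text
(no output)
```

View pics/top0c.png

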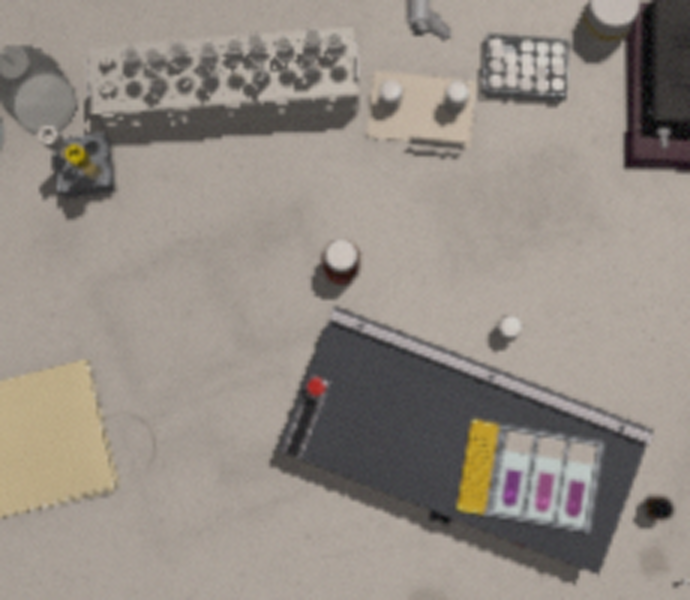

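The top view shows the warmer turned about 20°, with the exit end on the left and the red knob at about px (235,188). The carrier's yellow band faces left and the bottle stands behind the exit end. I'll enlarge the warmer and measure it.

```bash
cat > h.py <<'E'
import cv2, numpy as np
from bench import *
def crop(s,x0,y0,w,h,f,name):
    c=s["frame"][y0:y0+h,x0:x0+w,::-1]
    c=cv2.resize(c,None,fx=f,fy=f,interpolation=cv2.INTER_CUBIC)
    for i in range(0,w,10):
        cv2.line(c,(i*f,0),(i*f,6 if i%50 else 15),(0,255,0),1)
        if i%20==0: cv2.putText(c,str(x0+i),(i*f,16),0,0.35,(0,255,0),1)
    for i in range(0,h,10):
        cv2.line(c,(0,i*f),(6,i*f),(0,255,0),1)
        if i%20==0: cv2.putText(c,str(y0+i),(8,i*f+4),0,0.35,(0,255,0),1)
    cv2.imwrite(f"pics/{name}.png",c)
def ray(s,u,v):
    K=s["mtx"];k=s["k1"]
    d=np.array([(u-K[0,2])/K[0,0],(v-K[1,2])/K[1,1]])
    p=d.copy()
    for _ in range(30): p=d/(1+k*(p@p))
    r=s["R"].T@np.array([p[0],p[1],1.]); return -s["R"].T@s["t"],r
def at(s,u,v,z):
    c,r=ray(s,u,v); return c+r*(z-c[2])/r[2]
def proj(s,X):
    X=np.atleast_2d(X); c=X@s["R"].T+s["t"]; p=c[:,:2]/c[:,2:]
    p=p*(1+s["k1"]*(p**2).sum(1,keepdims=True)); K=s["mtx"]
    return p*[K[0,0],K[1,1]]+[K[0,2],K[1,2]]
E
python3 - <<'E'
from h import *
s=snapshot("top"); crop(s,215,155,140,105,5,"t1")
np.save("top.npy",s,allow_pickle=True)
s=snapshot("scene"); crop(s,200,180,145,140,4,"s1"); np.save("scene.npy",s,allow_pickle=True)
E
```

```text
(no output)
```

View pics/t1.png

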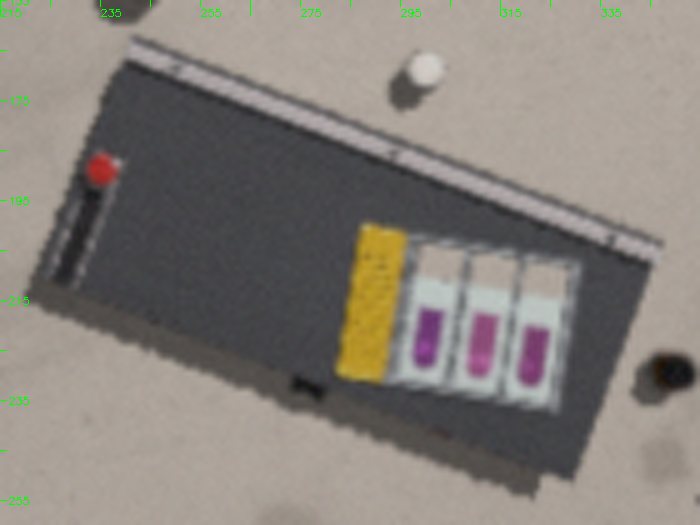

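View pics/s1.png

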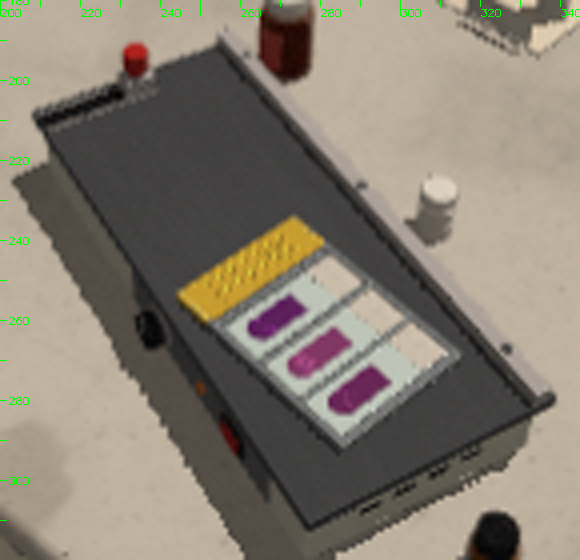

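```bash
cat > fit.py <<'E'
from h import *
from scipy.optimize import least_squares
def fit(obs,x0):
    # obs: list (s, localXYZ Nx3, px Nx2)
    def f(p):
        c,s_=np.cos(p[2]),np.sin(p[2]); R=np.array([[c,-s_,0],[s_,c,0],[0,0,1]])
        return np.concatenate([(proj(s,np.array(L)*1e-3@R.T+[p[0],p[1],z])-px).ravel() for s,L,px,z in obs])
    r=least_squares(f,x0,loss='soft_l1'); return r.x,f(r.x).reshape(-1,2)
E
python3 - <<'E'
from fit import *
T=np.load("top.npy",allow_pickle=True).item();S=np.load("scene.npy",allow_pickle=True).item()
t=lambda *a:np.array([215,155])+np.array(a)/5-.4
q=lambda *a:np.array([200,180])+np.array(a)/4-.375
L=[(-80,160,55),(-80,-160,55),(60,160,65),(60,-160,65)]
wt=(T,L,t((28,292),(575,480),(135,38),(663,243)),0)
ws=(S,L,q((35,117),(308,530),(222,27),(553,398)),0)
for o in ([wt],[ws],[wt,ws]):
    p,r=fit(o,[.55,0,-.35]);print("warmer",p.round(4),r.round(1).tolist())
W=p
C=[(42.5,62.5,6),(-42.5,62.5,6),(-42.5,-62.5,6),(42.5,-62.5,6)]
ct=(T,C,t((362,224),(337,377),(557,410),(582,262)),.055)
cs=(S,C,q((294,215),(178,295),(343,447),(460,353)),.055)
for o in ([ct],[cs],[ct,cs]):
    p,r=fit(o,[.55,0,-.35]);print("carrier",p.round(4),r.round(1).tolist())
k1=at(T,*t((101,169))[0],.086);k2=at(S,*q((135,50))[0],.086)
c,s=np.cos(W[2]),np.sin(W[2]);R=np.array([[c,-s],[s,c]])
print("knob",k1,k2,(k1[:2]-W[:2])@R,(k2[:2]-W[:2])@R)
print("carrier in W",(p[:2]-W[:2])@R,p[2]-W[2])
for n,uv,s_,z in [("red",t((120,0)),T,.069)]: pass
print("bottle",at(T,244,147,.069),at(T,300,169,.038),at(T,349.5,229,.043))
print("bottle W",[((at(T,*u)[:2]-W[:2])@R).round(3) for u in [(244,147,.069),(300,169,.038),(349.5,229,.043)]])
E
```

```text
warmer [ 0.5193 -0.0579 -0.3611] [[1.5, -2.6], [0.1, 0.1], [-2.1, 0.9], [0.0, 0.2]]
warmer [ 0.5156 -0.0594 -0.374 ] [[-1.6, -0.5], [-0.1, 0.5], [1.8, 0.8], [0.1, -1.0]]
warmer [ 0.5167 -0.0585 -0.3679] [[1.7, -2.1], [-0.0, 1.3], [-1.6, 1.5], [0.3, 1.5], [-1.8, -0.7], [0.4, -0.2], [1.3, 0.5], [0.3, -2.0]]
carrier [ 0.4784 -0.1148 -0.1693] [[-0.2, -0.0], [-0.1, -0.2], [0.3, 0.5], [-0.0, -0.2]]
carrier [ 0.478  -0.1136 -0.1707] [[-0.2, 0.0], [-0.7, -0.5], [-0.0, 0.3], [0.9, 0.0]]
carrier [ 0.4781 -0.1141 -0.1703] [[-0.4, 0.1], [-0.4, -0.1], [0.1, 0.6], [-0.3, -0.1], [0.0, 0.1], [-0.4, -0.5], [0.3, 0.3], [1.1, 0.1]]
knob [0.55967468 0.08294847 0.086     ] [0.55939975 0.08381973 0.086     ] [-0.01079399  0.14741151] [-0.01136389  0.14812558]
carrier in W [-0.01599789 -0.06576434] 0.19762048308212796
bottle [0.67646827 0.0579539  0.069     ] [ 0.61866119 -0.10130815  0.038     ] [ 0.44736426 -0.23933515  0.043     ]
bottle W [array([0.107, 0.166]), array([ 0.111, -0.003]), array([ 0.   , -0.194])]
```

```bash
python3 - <<'E'
from h import *
T=np.load("top.npy",allow_pickle=True).item();S=np.load("scene.npy",allow_pickle=True).item()
crop(T,215,158,50,62,9,"t2"); crop(T,295,195,60,60,9,"t3")
crop(S,200,180,65,50,9,"s2")
E
```

```text
(no output)
```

View pics/t2.png

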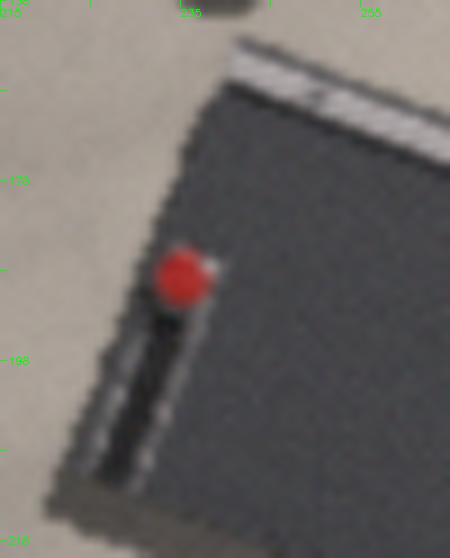

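View pics/t3.png

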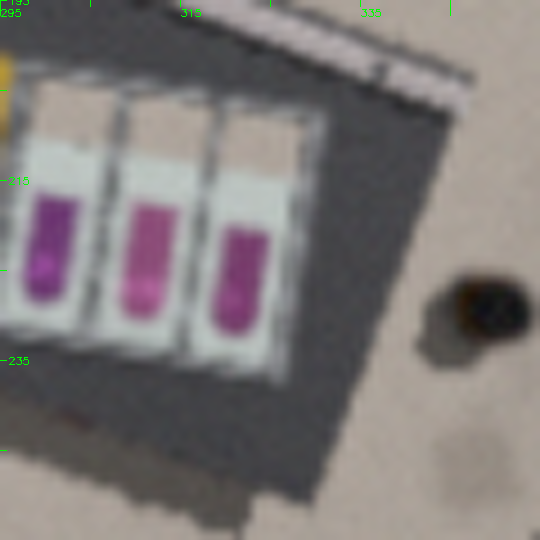

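View pics/s2.png

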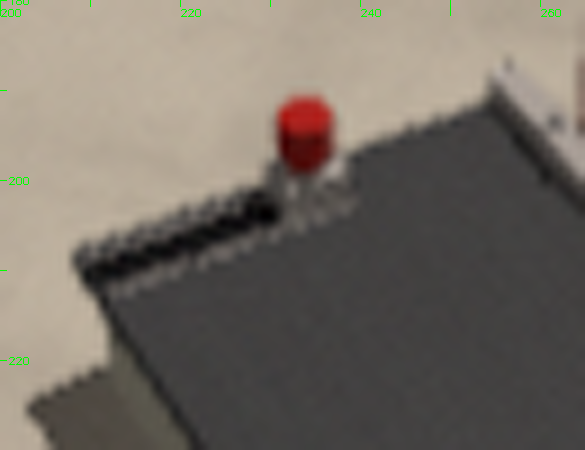

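```bash
python3 - <<'E'
from fit import *
T=np.load("top.npy",allow_pickle=True).item();S=np.load("scene.npy",allow_pickle=True).item()
L=[(-80,160,55),(-80,-160,55),(60,160,65),(60,-160,65),(50,160,65),(50,-160,65)]
wt=(T,L,np.array([(222.7,211.5),(329.7,250.5),(241.7,162.7),(347.4,203.3),(240.8,166.9),(346.3,207.4)])-.4,0)
ws=(S,L[:5],np.array([(208.3,208.7),(277,312.5),(256.3,186.7),(338.2,279.5),(254.4,189.1)])-.4,0)
for o in ([wt],[ws],[wt,ws]):
    p,r=fit(o,[.55,0,-.35]);print("warmer",p.round(4),r.round(1).tolist())
W=p;np.save("W.npy",W)
p=np.array([.4781,-.1141,-.1703])
c,s=np.cos(W[2]),np.sin(W[2]);R=np.array([[c,-s],[s,c]])
print("knob",(np.array([.5595,.0834])-W[:2])@R)
print("carrier in W",(p[:2]-W[:2])@R,p[2]-W[2])
for x,y in [(42.5,62.5),(42.5,-62.5),(-42.5,62.5),(-42.5,-62.5)]:
    c,s=np.cos(p[2]),np.sin(p[2]);print(((np.array([[c,-s],[s,c]])@[x,y]*1e-3+p[:2])-W[:2])@R)
print("bottle W",[((at(T,*u)[:2]-W[:2])@R).round(3) for u in [(244,147,.069),(300,169,.038),(349.5,229,.043)]])
# overlay
c,s=np.cos(W[2]),np.sin(W[2]);R3=np.array([[c,-s,0],[s,c,0],[0,0,1]])
for nm,I,b in(("t4",T,(215,155,140,105)),("s4",S,(200,180,145,140))):
    f=5; im=cv2.resize(I["frame"][:,:,::-1],None,fx=f,fy=f,interpolation=cv2.INTER_CUBIC)
    for poly in ([(-80,160,55),(-80,-160,55),(65,-160,55),(65,160,55)],[(60,160,65),(60,-160,65),(50,-160,65),(50,160,65)],[(50,160,55),(50,-160,55)],[(-20,153,68),(0,153,68),(0,139,68),(-20,139,68)]):
        q=(proj(I,np.array(poly)*1e-3@R3.T+[W[0],W[1],0])+.5)*f
        cv2.polylines(im,[q.astype(int)],True,(0,255,0),1)
    x,y,w,h=[v*f for v in b]; cv2.imwrite(f"pics/{nm}.png",im[y:y+min(h,600),x:x+w])
E
```

```text
warmer [ 0.5198 -0.0594 -0.3651] [[-0.1, -1.1], [0.7, 0.6], [-1.1, 0.4], [0.7, 0.5], [-1.5, -0.5], [0.6, -0.2]]
warmer [ 0.516  -0.0596 -0.3777] [[-0.7, -0.2], [-0.2, 0.5], [1.4, 0.8], [0.2, -0.8], [-0.1, -0.4]]
warmer [ 0.5177 -0.0592 -0.3732] [[-0.2, -0.9], [0.3, 1.7], [-0.9, 0.8], [0.7, 1.8], [-1.3, -0.1], [0.6, 1.0], [-0.6, -0.4], [0.6, -0.3], [1.4, 0.4], [0.7, -1.8], [-0.1, -0.7]]
knob [-0.01305934  0.148055  ]
carrier in W [-0.01684065 -0.0655285 ] 0.20293578395893191
[0.0121906  0.00425464]
[ 0.03738382 -0.11818025]
[-0.07106512 -0.01287675]
[-0.04587191 -0.13531163]
bottle W [array([0.105, 0.167]), array([ 0.109, -0.002]), array([ 0.   , -0.193])]
```

View pics/t4.png

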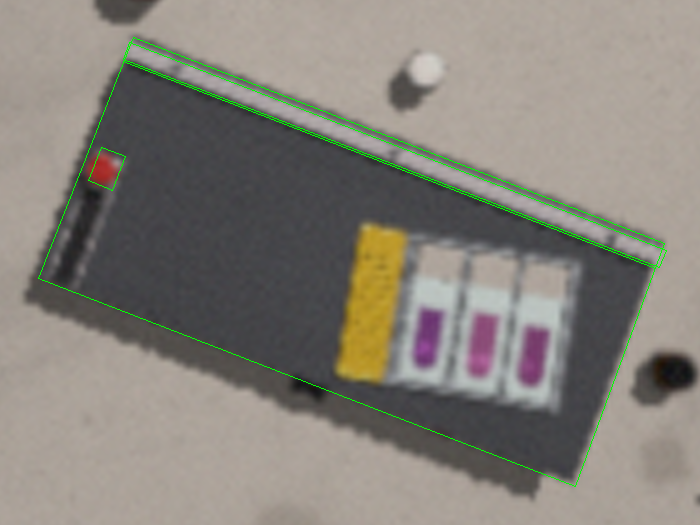

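View pics/s4.png

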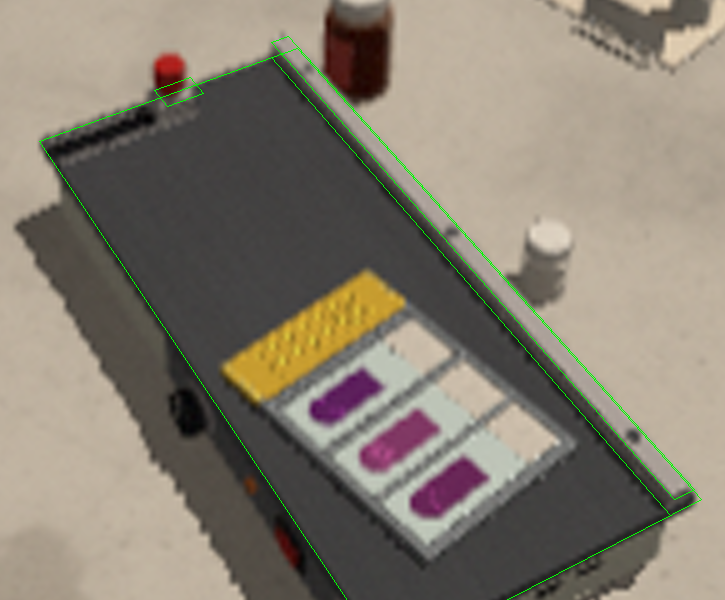

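```bash
cat > go.py <<'E'
import sys
from h import *
from scipy.spatial.transform import Rotation as Ro
W=np.load("W.npy")
def Rw(): return Ro.from_euler('z',W[2]).as_matrix()
def tcp_w(o=None):
    o=o or get_obs(); X=Rw().T@(np.array(o["ee_pos"])-[W[0],W[1],0])*1e3
    A=Ro.from_quat(o["eef_rot"]).as_matrix(); h=np.arctan2(A[1,0],A[0,0])-W[2]
    return X,np.degrees((h+np.pi)%(2*np.pi)-np.pi),A
def go(x,y,z,hd=None):
    o=get_obs();X,h,A=tcp_w(o)
    d=Rw()@(np.array([x,y,z])-X); t=A.T@d/50
    print("t",round(o["time_s"],2),"W-frame tcp",X.round(1),"heading-rel",round(h,2),"F",(Rw().T@o["contact_force"]).round(1),"w",round(o["width"],4),"A z",A[:,2].round(3))
    print("shift units total",t.round(3),"twist units",None if hd is None else round(-(((hd-h)+180)%360-180)/6,3))
if __name__=="__main__": go(*[float(a) for a in sys.argv[1:]])
E
python3 - <<'E'
import numpy as np; np.save("W.npy",np.array([.5180,-.0593,-.370]))
E
python3 go.py 22 146 231 0
```

```text
t 0.25 W-frame tcp [ -58.  -569.2  231. ] heading-rel 45.6 F [-0.1 -0.   0.9] w 0.0854 A z [-0.     0.001 -1.   ]
shift units total [ 1.1339e+01 -8.8660e+00  4.0000e-03] twist units 7.599
```

carry_out --increments '[[[0,0,0],0.95],[[0,0,0],0.95],[[0,0,0],0.95],[[0,0,0],0.95],[[0,0,0],0.95]]' --claw 0 --force 20

```text
time_s: 0.75
ee_pos: [0.2581, -0.5691, 0.2312]
eef_rot: [0.999, -0.038, -0.0, -0.0]
contact_force: [0.0, 0.1, -0.1]
width: 0.0119
```

carry_out --increments '[[[0,0,0],0.95],[[0,0,0],0.95],[[0,0,0],0.9],[[0,0,0],0]]'

```text
time_s: 1.15
ee_pos: [0.2582, -0.5691, 0.2312]
eef_rot: [0.983, -0.182, -0.0, -0.0]
contact_force: [-0.1, 0.6, -0.5]
width: -0.0005
```

```bash
python3 go.py 22 146 150 0
```

```text
t 1.15 W-frame tcp [ -57.9 -569.3  231.2] heading-rel 0.21 F [-0.3  0.5 -0.5] w -0.0005 A z [-0.  0. -1.]
shift units total [  1.651 -14.299   1.625] twist units 0.035
```

carry_out --increments '[[[0.1,-0.8,0],0],[[0.1,-0.8,0],0],[[0.1,-0.8,0],0],[[0.1,-0.8,0],0],[[0.1,-0.8,0],0]]'

```text
time_s: 1.65
ee_pos: [0.3534, -0.3898, 0.2314]
eef_rot: [0.984, -0.18, 0.0, 0.0]
contact_force: [1.0, 0.3, 1.2]
width: 0.0
```

carry_out --increments '[[[0.1,-0.8,0],0],[[0.1,-0.8,0],0],[[0.1,-0.8,0],0],[[0.1,-0.8,0],0],[[0.1,-0.8,0],0]]'

```text
time_s: 2.15
ee_pos: [0.4481, -0.2119, 0.2315]
eef_rot: [0.984, -0.18, 0.0, 0.0]
contact_force: [0.8, -0.7, 0.4]
width: 0.0006
```

carry_out --increments '[[[0.1,-0.8,0],0],[[0.1,-0.8,0],0],[[0.1,-0.8,0],0],[[0.1,-0.8,0],0],[[0.1,-0.8,0],0]]'

```text
time_s: 2.65
ee_pos: [0.5429, -0.034, 0.2315]
eef_rot: [0.984, -0.18, 0.0, 0.0]
contact_force: [0.1, -0.8, 0.3]
width: 0.0001
```

```bash
python3 go.py 22 146 120 0
```

```text
t 2.65 W-frame tcp [ 14.1  32.6 231.5] heading-rel 0.47 F [ 0.3 -0.7  0.3] w 0.0001 A z [ 0. -0. -1.]
shift units total [ 0.176 -2.268  2.23 ] twist units 0.078
```

carry_out --increments '[[[0.1,-0.6,0],0.08],[[0.1,-0.6,0.1],0],[[0,-0.6,0.5],0],[[0,-0.5,0.6],0],[[0,0,0],0]]'

```text
time_s: 3.15
ee_pos: [0.5915, 0.072, 0.167]
eef_rot: [0.983, -0.181, -0.003, -0.0]
contact_force: [-0.2, -0.0, 0.1]
width: -0.0003
```

```bash
python3 go.py 22 146 61 0; python3 - <<'E'
from h import *
s=snapshot("wrist");cv2.imwrite("pics/w1.png",s["frame"][:,:,::-1]);np.save("w1.npy",s,allow_pickle=True)
s=snapshot("scene");crop(s,180,120,160,150,4,"s5")
E
```

```text
t 3.15 W-frame tcp [ 21. 149. 167.] heading-rel 0.29 F [-0.2 -0.1  0.1] w -0.0003 A z [-0.006  0.002 -1.   ]
shift units total [0.033 0.059 2.12 ] twist units 0.048
```

View pics/w1.png

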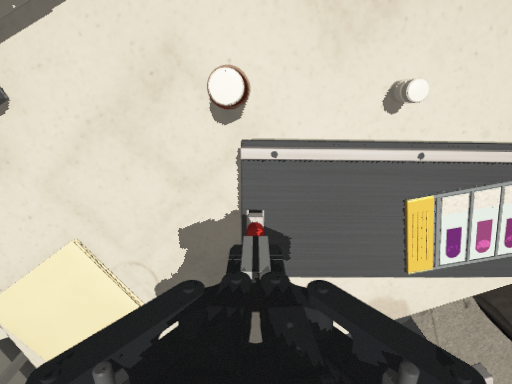

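View pics/s5.png

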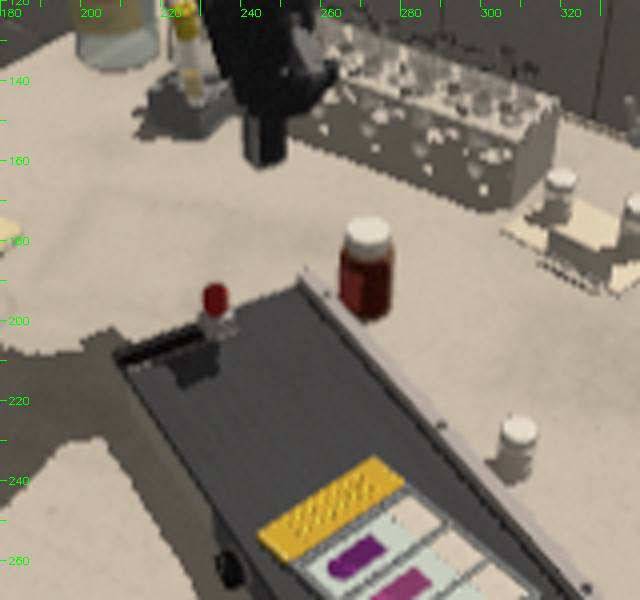

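The wrist view shows the fence almost horizontal, with its light top at rows 149–160, and the stop and knob at (256,225) under the fingertips. I'll enlarge it to refine the warmer's pose.

```bash
python3 - <<'E'
from h import *
s=np.load("w1.npy",allow_pickle=True).item()
crop(s,232,130,70,110,5,"w1a"); crop(s,392,140,120,140,4,"w1b")
E
```

```text
(no output)
```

View pics/w1a.png

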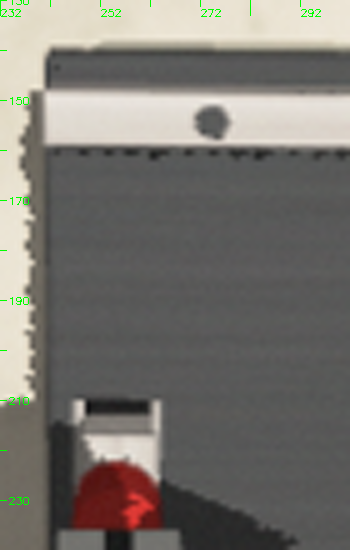

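View pics/w1b.png

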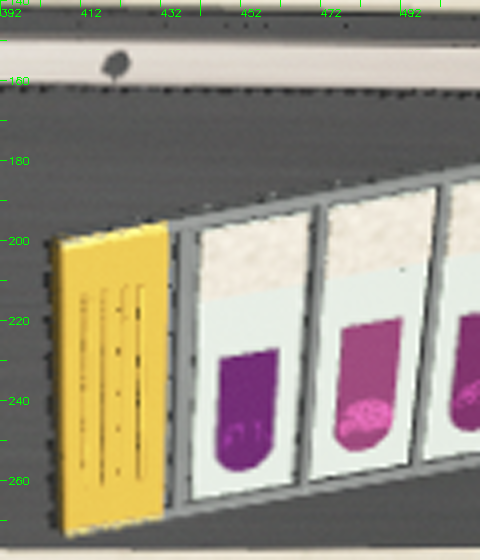

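```bash
python3 - <<'E'
from go import *
s=np.load("w1.npy",allow_pickle=True).item()
def w(u,v,z): return (Rw().T@(at(s,u-.4,v-.4,z)-[W[0],W[1],0])*1e3).round(1)
print("deck outer corner 65,160",w(241,140.4,.055))
print("fence outer top 60,160",w(240.4,148,.065),w(392,150,.065),w(511,151.2,.065))
print("fence inner top 50,160",w(240.8,159,.065),w(392,161.5,.065),w(511,162.7,.065))
print("front edge -80",w(392,277,.055),w(470,277.2,.055))
print("exit edge 160",w(242,200,.055))
print("stop block far top edge",w(232+75/5,130+433/5,.068),w(232+160/5,130+433/5,.068))
print("carrier",w(407,200,.061),w(408.3,273.7,.061), w(392+167/4,140+222/4,.061))
E
```

```text
deck outer corner 65,160 [ 66.5 162.2  55. ]
fence outer top 60,160 [ 61.4 162.3  65. ] [60.5 29.7 65. ] [ 60.5 -78.3  65. ]
fence inner top 50,160 [ 51.7 162.1  65. ] [50.2 28.  65. ] [ 50.1 -81.5  65. ]
front edge -80 [-78.1   2.   55. ] [-79.  -84.3  55. ]
exit edge 160 [  9.5 161.9  55. ]
stop block far top edge [ -2.1 156.8  68. ] [ -2.1 141.   68. ]
carrier [12.4  5.6 61. ] [-69.8 -11.1  61. ] [ 17.  -19.3  61. ]
```

```bash
python3 - <<'E'
import sys; sys.argv=['x']
from go import *
n=W.copy(); n[:2]+=(Rw()@[.0008,.0018,0])[:2]; n[2]=-.374; np.save("W.npy",n); print(n)
E
python3 go.py 20 146 62 0
```

```text
[ 0.51939677 -0.0579111  -0.374     ]
t 3.25 W-frame tcp [ 22.4 144.4 170.7] heading-rel 0.22 F [ 0.2 -0.3 -0.1] w 0.0002 A z [-0.001 -0.    -1.   ]
shift units total [-0.045 -0.033  2.175] twist units 0.037
```

carry_out --increments '[[[0,0,0.6],0],[[0,0,0.6],0],[[0,0,0.4],0],[[0,0,0.25],0],[[0,0,0.15],0]]'

```text
time_s: 3.75
ee_pos: [0.5937, 0.0671, 0.0714]
eef_rot: [0.983, -0.186, 0.0, 0.0]
contact_force: [-0.7, 0.2, 0.0]
width: 0.0001
```

carry_out --increments '[[[0,0,0.1],0],[[0,0,0.08],0],[[0,0,0],0]]'

```text
time_s: 4.05
ee_pos: [0.5935, 0.068, 0.0625]
eef_rot: [0.983, -0.186, 0.0, 0.0]
contact_force: [0.8, -0.0, 0.2]
width: -0.0001
```

```bash
python3 go.py -44 146 62 0
```

```text
t 4.05 W-frame tcp [ 23.  144.3  62.5] heading-rel 0.05 F [0.8 0.3 0.2] w -0.0001 A z [ 0. -0. -1.]
shift units total [-1.34  -0.035  0.01 ] twist units 0.008
```

carry_out --increments '[[[-0.1,-0.03,0],0],[[-0.1,0,0],0],[[-0.1,0,0],0],[[-0.1,0,0],0],[[-0.1,0,0],0]]'

```text
time_s: 4.55
ee_pos: [0.5706, 0.0788, 0.0626]
eef_rot: [0.983, -0.186, 0.001, -0.0]
contact_force: [2.0, -0.2, 1.1]
width: 0.0001
```

carry_out --increments '[[[-0.1,0,0],0],[[-0.1,0,0],0],[[-0.1,0,0],0],[[-0.1,0,0],0],[[-0.1,0,0],0]]'

```text
time_s: 5.05
ee_pos: [0.547, 0.0878, 0.0624]
eef_rot: [0.983, -0.186, 0.0, 0.0]
contact_force: [1.8, -0.5, 0.8]
width: 0.0001
```

```bash
python3 go.py -44 146 62 0
```

```text
t 5.05 W-frame tcp [-27.5 145.8  62.4] heading-rel 0.04 F [1.8 0.2 0.8] w 0.0001 A z [ 0. -0. -1.]
shift units total [-0.329 -0.005  0.007] twist units 0.007
```

carry_out --increments '[[[-0.1,0,0],0],[[-0.08,0,0],0],[[-0.06,0,0],0],[[-0.04,0,0],0],[[0,0,0],0]]'

```text
time_s: 5.55
ee_pos: [0.5339, 0.0929, 0.0622]
eef_rot: [0.983, -0.185, -0.0, 0.0]
contact_force: [0.1, 0.2, -0.6]
width: 0.0001
```

carry_out --increments '[[[-0.03,0,0],0],[[-0.02,0,0],0]]'

```text
time_s: 5.75
ee_pos: [0.5319, 0.0936, 0.0622]
eef_rot: [0.983, -0.186, -0.0, 0.0]
contact_force: [2.8, -0.6, -0.2]
width: 0.0001
```

carry_out --increments '[[[-0.02,0,0],0],[[0,0,0],0]]'

```text
time_s: 5.95
ee_pos: [0.5314, 0.0938, 0.0623]
eef_rot: [0.983, -0.186, 0.0, 0.0]
contact_force: [4.6, -0.6, -3.3]
width: -0.0001
```

```bash
python3 go.py -44 146 62 0
```

```text
t 5.95 W-frame tcp [-44.2 145.6  62.3] heading-rel 0.02 F [ 4.5  1.1 -3.3] w -0.0001 A z [ 0.001 -0.    -1.   ]
shift units total [ 0.005 -0.008  0.005] twist units 0.004
```

carry_out --increments '[[[-0.02,0,0],0],[[-0.02,0,0],0],[[0,0,0],0]]'

```text
time_s: 6.25
ee_pos: [0.5312, 0.0938, 0.0625]
eef_rot: [0.983, -0.186, 0.002, -0.0]
contact_force: [11.6, -3.8, -8.2]
width: 0.0
```

```bash
python3 go.py 0 146 62 0
```

```text
t 6.25 W-frame tcp [-44.5 145.5  62.5] heading-rel -0.02 F [12.2  0.7 -8.2] w 0.0 A z [ 0.004 -0.    -1.   ]
shift units total [ 0.889 -0.01   0.014] twist units -0.004
```

carry_out --increments '[[[0.15,0,0],0],[[0.3,0,0],0],[[0.1,0,-0.3],0],[[0,0,-0.5],0],[[0,0.4,-0.4],0]]'

```text
time_s: 6.75
ee_pos: [0.5474, 0.0689, 0.1232]
eef_rot: [0.983, -0.184, -0.001, -0.001]
contact_force: [0.1, -0.4, -0.1]
width: 0.0001
```

carry_out --increments '[[[0,0.6,0],0],[[0,0.4,0],0],[[0,0,0.4],0],[[0,0,0.3],0],[[0,0,0],0]]' --claw 0.6

```text
time_s: 7.25
ee_pos: [0.5275, 0.0201, 0.085]
eef_rot: [0.983, -0.185, -0.002, 0.0]
contact_force: [-0.5, 0.4, -1.0]
width: 0.0513
```

```bash
python3 go.py -20 75 60 0; python3 - <<'E'
from h import *
s=snapshot("scene");crop(s,180,120,160,150,4,"s6")
s=snapshot("wrist");cv2.imwrite("pics/w2.png",s["frame"][:,:,::-1]);np.save("w2.npy",s,allow_pickle=True)
E
```

```text
t 7.25 W-frame tcp [-20.9  75.6  85. ] heading-rel 0.09 F [-0.6  0.2 -1. ] w 0.0513 A z [-0.005  0.    -1.   ]
shift units total [0.021 0.011 0.5  ] twist units 0.014
```

View pics/s6.png

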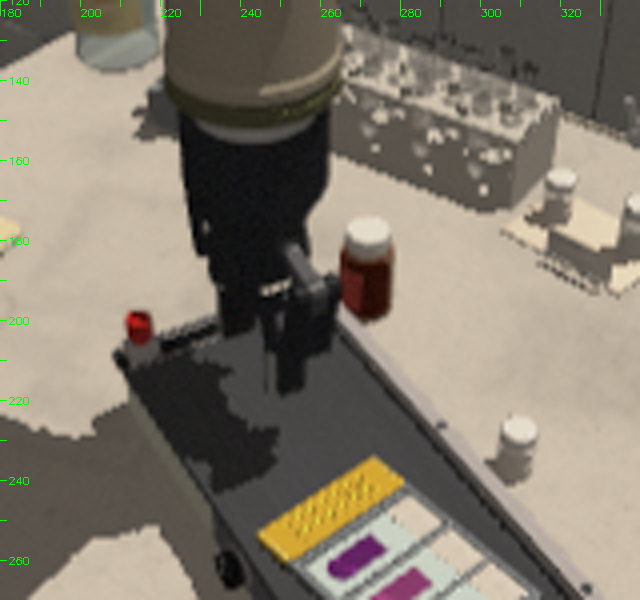

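View pics/w2.png

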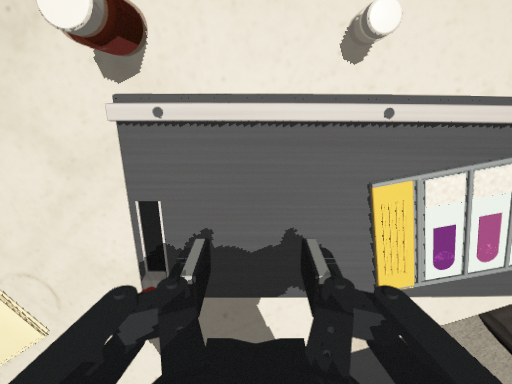

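The stop sits at the front end of its slot, with the knob at scene px (214,202). Next I'll feel for the deck with the part-open tips, since they ride higher when open.

carry_out --increments '[[[0,0,0.25],0],[[0,0,0.15],0],[[0,0,0.1],0],[[0,0,0.06],0],[[0,0,0],0]]'

```text
time_s: 7.85
ee_pos: [0.529, 0.0197, 0.0589]
eef_rot: [0.983, -0.185, -0.0, 0.0]
contact_force: [0.4, -0.4, -0.1]
width: 0.0512
```

carry_out --increments '[[[0,0,0.04],0],[[0,0,0.04],0],[[0,0,0],0]]'

```text
time_s: 8.15
ee_pos: [0.5292, 0.0196, 0.0552]
eef_rot: [0.983, -0.186, -0.0, 0.0]
contact_force: [-0.8, -0.6, 0.2]
width: 0.0509
```

carry_out --increments '[[[0,0,0.03],0],[[0,0,0.03],0],[[0,0,0],0]]'

```text
time_s: 8.45
ee_pos: [0.5291, 0.0196, 0.0521]
eef_rot: [0.983, -0.186, -0.0, 0.0]
contact_force: [-0.2, 0.3, -0.4]
width: 0.0514
```

carry_out --increments '[[[0,0,0.02],0],[[0,0,0.02],0],[[0,0,0],0]]'

```text
time_s: 8.75
ee_pos: [0.5294, 0.0196, 0.0518]
eef_rot: [0.983, -0.186, 0.0, 0.0]
contact_force: [-9.3, -0.8, 19.8]
width: 0.0513
```

carry_out --increments '[[[0,0,0.02],0],[[0,0,0],0]]'

```text
time_s: 8.95
ee_pos: [0.5294, 0.0196, 0.0517]
eef_rot: [0.983, -0.186, 0.0, 0.001]
contact_force: [-14.6, -2.0, 30.2]
width: 0.0511
```

carry_out --increments '[[[0,0,-0.3],0],[[0,0,-0.5],0],[[-0.3,0.6,0],0],[[-0.4,0.7,0],0],[[-0.4,0.7,0],0]]'

```text
time_s: 9.45
ee_pos: [0.4408, -0.054, 0.0896]
eef_rot: [0.983, -0.185, 0.0, -0.0]
contact_force: [-0.2, -1.1, 0.3]
width: 0.0511
```

carry_out --increments '[[[-0.3,0.5,0],0],[[-0.15,0.2,0],0],[[0,0,0],0]]'

```text
time_s: 9.75
ee_pos: [0.4073, -0.0786, 0.0897]
eef_rot: [0.982, -0.186, 0.0, 0.0]
contact_force: [0.6, 0.9, -0.6]
width: 0.0511
```

```bash
python3 go.py -97 -60 54 0; python3 - <<'E'
from h import *
s=snapshot("wrist");cv2.imwrite("pics/w3.png",s["frame"][:,:,::-1]);np.save("w3.npy",s,allow_pickle=True)
E
```

```text
t 9.75 W-frame tcp [-96.8 -60.2  89.7] heading-rel -0.06 F [ 0.3  1.  -0.6] w 0.0511 A z [ 0.    -0.001 -1.   ]
shift units total [-0.005 -0.005  0.713] twist units -0.01
```

View pics/w3.png

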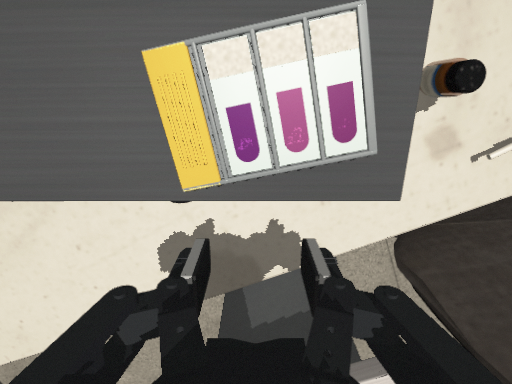

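carry_out --increments '[[[0,0,0.3],0],[[0,0,0.2],0],[[0,0,0.12],0],[[0,0,0.08],0],[[0,0,0],0]]'

```text
time_s: 10.3
ee_pos: [0.4079, -0.0774, 0.0539]
eef_rot: [0.983, -0.185, -0.0, -0.0]
contact_force: [-0.5, 1.1, 0.0]
width: 0.051
```

```bash
python3 go.py -46 -60 54 0
```

```text
t 10.3 W-frame tcp [-96.7 -58.9  53.9] heading-rel 0.08 F [-0.9  0.8  0. ] w 0.051 A z [-0.001  0.    -1.   ]
shift units total [ 1.014  0.023 -0.004] twist units 0.013
```

carry_out --increments '[[[0.1,0,0],0],[[0.1,0,0],0],[[0.1,0,0],0],[[0.08,0,0],0],[[0.08,0,0],0]]'

```text
time_s: 10.8
ee_pos: [0.4296, -0.0863, 0.0544]
eef_rot: [0.983, -0.186, -0.0, -0.0]
contact_force: [-0.6, 0.6, 0.2]
width: 0.051
```

carry_out --increments '[[[0.08,0,0],0],[[0.08,0,0],0],[[0.06,0,0],0],[[0,0,0],0]]'

```text
time_s: 11.2
ee_pos: [0.4399, -0.0904, 0.0543]
eef_rot: [0.983, -0.186, 0.0, -0.0]
contact_force: [-0.3, -0.2, 0.1]
width: 0.0513
```

```bash
python3 go.py -46 -60 54 0; python3 - <<'E'
from h import *
s=snapshot("wrist");cv2.imwrite("pics/w4.png",s["frame"][:,:,::-1]);np.save("w4.npy",s,allow_pickle=True)
E
```

```text
t 11.2 W-frame tcp [-62.1 -59.3  54.3] heading-rel 0.04 F [-0.2 -0.3  0.1] w 0.0513 A z [ 0. -0. -1.]
shift units total [0.322 0.015 0.007] twist units 0.006
```

View pics/w4.png

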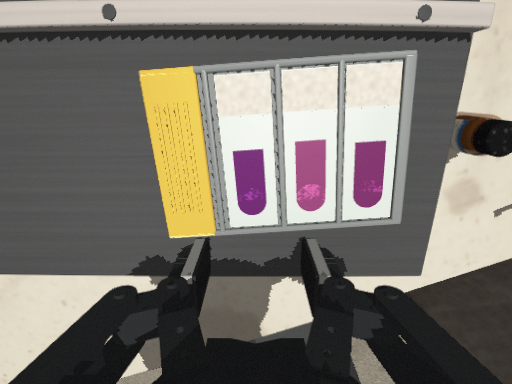

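The carrier is turning parallel as it should, about 0.1 rad is left and it is clear of the fence. I'll keep pushing.

carry_out --increments '[[[0.06,0,0],0],[[0.06,0,0],0],[[0.06,0,0],0],[[0.05,0,0],0],[[0,0,0],0]]'

```text
time_s: 11.75
ee_pos: [0.4506, -0.0946, 0.0543]
eef_rot: [0.983, -0.186, 0.0, -0.0]
contact_force: [0.5, -0.1, 0.7]
width: 0.0513
```

```bash
python3 go.py -46 -60 54 0; python3 - <<'E'
from h import *
s=snapshot("wrist");cv2.imwrite("pics/w5.png",s["frame"][:,:,::-1]);np.save("w5.npy",s,allow_pickle=True)
E
```

```text
t 11.75 W-frame tcp [-50.6 -59.2  54.3] heading-rel 0.03 F [0.5 0.1 0.7] w 0.0513 A z [ 0. -0. -1.]
shift units total [0.093 0.015 0.007] twist units 0.006
```

View pics/w5.png

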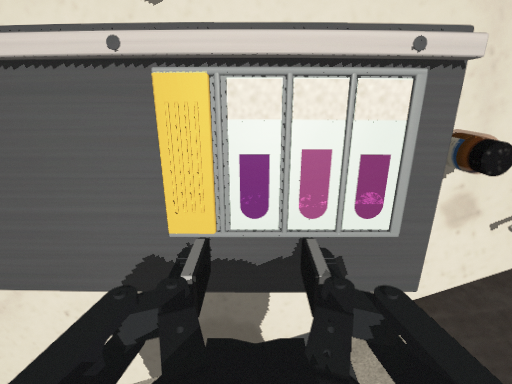

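carry_out --increments '[[[0.04,0,0],0],[[0.03,0,0],0],[[0.03,0,0],0],[[0,0,0],0]]'

```text
time_s: 12.2
ee_pos: [0.4548, -0.0961, 0.0542]
eef_rot: [0.983, -0.186, -0.0, -0.0]
contact_force: [-1.4, 0.5, -0.0]
width: 0.0513
```

carry_out --increments '[[[0.02,0,0],0],[[0.02,0,0],0],[[0,0,0],0]]'

```text
time_s: 12.5
ee_pos: [0.455, -0.0963, 0.0539]
eef_rot: [0.983, -0.185, -0.002, -0.0]
contact_force: [-8.3, 4.0, 6.2]
width: 0.0509
```

```bash
python3 go.py -46 -60 54 0
```

```text
t 12.5 W-frame tcp [-45.9 -59.2  53.9] heading-rel 0.06 F [-9.2  0.7  6.2] w 0.0509 A z [-0.004  0.001 -1.   ]
shift units total [-0.002  0.015 -0.002] twist units 0.01
```

carry_out --increments '[[[-0.1,0,0],0],[[-0.3,0,0],0],[[0,0,-0.4],0],[[0,0,-0.6],0],[[0,0.4,-0.2],0]]'

```text
time_s: 13.0
ee_pos: [0.4331, -0.1068, 0.1171]
eef_rot: [0.983, -0.184, 0.003, -0.0]
contact_force: [0.8, -0.1, 0.2]
width: 0.0513
```

```bash
python3 go.py 7.5 -147 115 90; python3 - <<'E'
from h import *
print(get_obs()["joints"].round(2))
s=snapshot("wrist");cv2.imwrite("pics/w6.png",s["frame"][:,:,::-1]);np.save("w6.npy",s,allow_pickle=True)
E
```

```text
t 13.0 W-frame tcp [-62.5 -77.1 117.1] heading-rel 0.25 F [0.7 0.2 0.2] w 0.0513 A z [ 0.005 -0.001 -1.   ]
shift units total [1.393 1.405 0.048] twist units -14.958
[ 0.53  0.06 -0.4   2.04  0.03  1.04 -1.82]
```

View pics/w6.png

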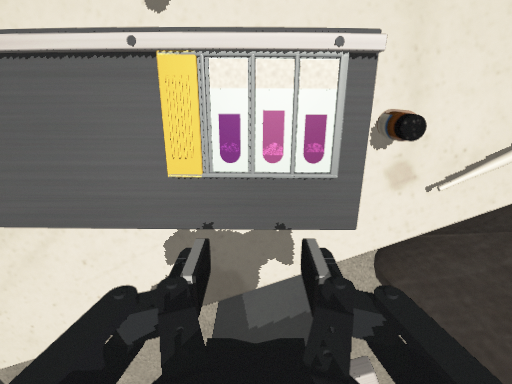

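The carrier lies flush along the fence with its tail edge at columns 337–347. I'll work out its pose and turn the tool by −15 units, which takes joint 7 back towards zero.

```bash
python3 - <<'E'
from go import *
s=np.load("w6.npy",allow_pickle=True).item()
def w(u,v,z): return (Rw().T@(at(s,u,v,z)-[W[0],W[1],0])*1e3).round(1)
for p in [(157,53),(168,178),(337,178),(347,53)]: print(w(*p,.061))
print(w(385,34,.065),w(385,50,.065),w(356,229,.055))
E
```

```text
[ 47.5 -13.3  61. ]
[-35.9 -12.9  61. ]
[ -35.3 -136.8   61. ]
[  48.  -135.5   61. ]
[  58.6 -157.    65. ] [  49.5 -158.2   65. ] [ -79.4 -158.1   55. ]
```

carry_out --increments '[[[0,0.2,0],-1],[[0,0.2,0],-1],[[0,0,0],-1],[[0,0,0],-1],[[0,0,0],-1]]'

```text
time_s: 13.55
ee_pos: [0.4247, -0.1275, 0.1143]
eef_rot: [0.997, 0.077, 0.0, 0.0]
contact_force: [-0.3, -0.4, -0.3]
width: 0.0514
```

carry_out --increments '[[[0,0,0],-1],[[0,0,0],-1],[[0,0,0],-1],[[0,0,0],-1],[[0,0,0],-1]]'

```text
time_s: 14.05
ee_pos: [0.4247, -0.1274, 0.1143]
eef_rot: [0.943, 0.333, 0.0, 0.0]
contact_force: [-0.1, 0.2, -0.4]
width: 0.0509
```

carry_out --increments '[[[0,0,0],-1],[[0,0,0],-1],[[0,0,0],-1],[[0,0,0],-1],[[0,0,0],-0.95]]'

```text
time_s: 14.55
ee_pos: [0.4247, -0.1274, 0.1143]
eef_rot: [0.826, 0.563, 0.0, 0.0]
contact_force: [0.1, 0.7, -0.3]
width: 0.0512
```

```bash
python3 go.py 7.5 -147 100 90
```

```text
t 14.55 W-frame tcp [-62.7 -99.3 114.3] heading-rel 89.98 F [-0.2  0.7 -0.3] w 0.0512 A z [ 0.001 -0.001 -1.   ]
shift units total [-0.953  1.405  0.288] twist units -0.004
```

carry_out --increments '[[[-0.4,0.4,0],0],[[-0.4,0.4,0],0],[[-0.25,0.3,0],0],[[-0.1,0.2,0],0],[[0,0,0.2],0]]'

```text
time_s: 15.05
ee_pos: [0.4651, -0.2056, 0.1049]
eef_rot: [0.828, 0.561, 0.001, 0.001]
contact_force: [-0.5, 0.1, 0.0]
width: 0.0509
```

```bash
python3 go.py 2 -156.5 54 90; python3 - <<'E'
from h import *
s=snapshot("wrist");cv2.imwrite("pics/w7.png",s["frame"][:,:,::-1]);np.save("w7.npy",s,allow_pickle=True)
E
```

```text
t 15.05 W-frame tcp [   3.4 -157.3  104.9] heading-rel 89.68 F [-0.5 -0.1  0. ] w 0.0509 A z [ 0.003 -0.001 -1.   ]
shift units total [ 0.016 -0.031  1.018] twist units -0.054
```

View pics/w7.png

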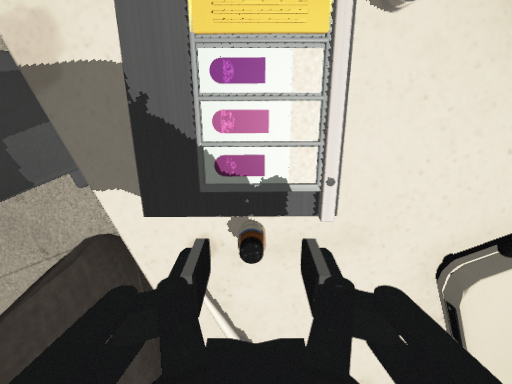

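```bash
python3 - <<'E'
from go import *
s=np.load("w7.npy",allow_pickle=True).item()
def P(*X): return proj(s,Rw()@np.array(X)*1e-3+[W[0],W[1],0]).round(0)
for x in (3.4-40,3.4-25.5,3.4+25.5,3.4+40): print(x,P(x,-146,108.),P(x,-168,108.))
print(P(50,-160,65.),P(50,-160,55))
def w(u,v,z): return (Rw().T@(at(s,u,v,z)-[W[0],W[1],0])*1e3).round(1)
print("tail",w(203,190,.061),w(320,190,.061),"bottle",w(252,250,.043))
crop(s,180,180,170,110,4,"w7a")
E
```

```text
-36.6 [[183. 235.]] [[186. 269.]]
-22.1 [[209. 235.]] [[211. 269.]]
28.9 [[302. 234.]] [[300. 269.]]
43.4 [[328. 234.]] [[325. 268.]]
[[321. 224.]] [[318. 218.]]
tail [ -32.9 -135.4   61. ] [  48.6 -136.    61. ] bottle [   0.6 -193.7   43. ]
```

View pics/w7a.png

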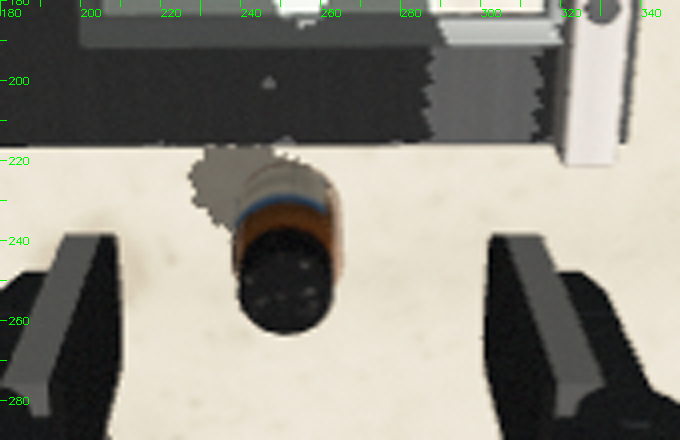

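carry_out --increments '[[[0,-0.02,0.35],0],[[0,0,0.3],0],[[0,0,0.2],0],[[0,0,0.1],0],[[0,0,0.05],0]]'

```text
time_s: 15.6
ee_pos: [0.4626, -0.2038, 0.054]
eef_rot: [0.827, 0.562, -0.0, -0.0]
contact_force: [-0.0, 0.1, -0.1]
width: 0.0514
```

carry_out --increments '[[[0,0,0],0]]'

```text
time_s: 15.7
ee_pos: [0.4628, -0.2041, 0.0544]
eef_rot: [0.827, 0.562, 0.0, 0.0]
contact_force: [0.6, -0.2, -0.4]
width: 0.0513
```

```bash
python3 go.py 2 56 54 90
```

```text
t 15.7 W-frame tcp [   0.8 -156.8   54.4] heading-rel 89.76 F [ 0.6  0.  -0.4] w 0.0513 A z [ 0. -0. -1.]
shift units total [4.256 0.007 0.008] twist units -0.04
```

carry_out --increments '[[[0.06,0,0],-0.04],[[0.08,0,0],0],[[0.1,0,0],0],[[0.1,0,0],0],[[0.1,0,0],0]]'

```text
time_s: 16.2
ee_pos: [0.4711, -0.1835, 0.0545]
eef_rot: [0.826, 0.563, 0.0, 0.0]
contact_force: [-0.9, -0.7, 0.2]
width: 0.0509
```

carry_out --increments '[[[0.1,0,0],0],[[0.1,0,0],0],[[0.1,0,0],0],[[0.1,0,0],0],[[0.1,0,0],0]]'

```text
time_s: 16.7
ee_pos: [0.4801, -0.1602, 0.0543]
eef_rot: [0.826, 0.563, -0.0, 0.0]
contact_force: [-0.7, -0.7, 1.0]
width: 0.0512
```

carry_out --increments '[[[0.1,0,0],0],[[0.1,0,0],0],[[0.1,0,0],0],[[0.1,0,0],0],[[0.1,0,0],0]]'

```text
time_s: 17.2
ee_pos: [0.4892, -0.1369, 0.0543]
eef_rot: [0.826, 0.563, -0.0, -0.0]
contact_force: [-1.2, -1.0, -0.9]
width: 0.0514
```

```bash
python3 go.py 2 56 54 90; python3 - <<'E'
from h import *
s=snapshot("wrist");cv2.imwrite("pics/w8.png",s["frame"][:,:,::-1]);np.save("w8.npy",s,allow_pickle=True)
E
```

```text
t 17.2 W-frame tcp [  0.8 -84.6  54.3] heading-rel 89.99 F [-0.7 -1.4 -0.9] w 0.0514 A z [-0. -0. -1.]
shift units total [2.811 0.024 0.006] twist units -0.002
```

View pics/w8.png

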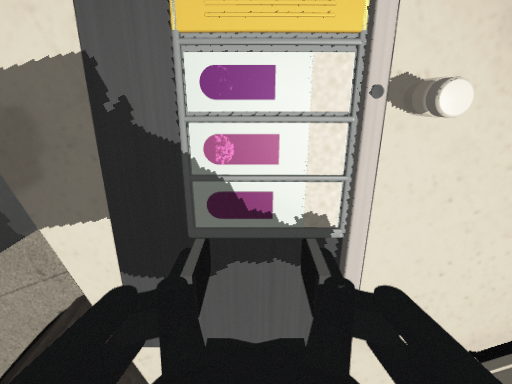

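The carrier is sliding straight along the fence with both tips on its tail edge (row 237). I'll carry on.

carry_out --increments '[[[0.1,0,0],0],[[0.1,0,0],0],[[0.1,0,0],0],[[0.1,0,0],0],[[0.1,0,0],0]]'

```text
time_s: 17.75
ee_pos: [0.4984, -0.1136, 0.0543]
eef_rot: [0.826, 0.563, 0.0, 0.0]
contact_force: [-0.1, -1.2, 0.5]
width: 0.0516
```

carry_out --increments '[[[0.1,0,0],0],[[0.1,0,0],0],[[0.1,0,0],0],[[0.1,0,0],0],[[0.1,0,0],0]]'

```text
time_s: 18.25
ee_pos: [0.5075, -0.0904, 0.0543]
eef_rot: [0.826, 0.563, -0.0, 0.0]
contact_force: [0.2, -0.8, -0.0]
width: 0.0514
```

carry_out --increments '[[[0.1,0,0],0],[[0.1,0,0],0],[[0.1,0,0],0],[[0.1,0,0],0],[[0.1,0,0],0]]'

```text
time_s: 18.75
ee_pos: [0.5167, -0.0671, 0.0543]
eef_rot: [0.826, 0.563, 0.0, 0.0]
contact_force: [0.4, 0.3, 1.0]
width: 0.0511
```

carry_out --increments '[[[0.1,0,0],0],[[0.1,0,0],0],[[0.1,0,0],0],[[0.1,0,0],0],[[0.1,0,0],0]]'

```text
time_s: 19.25
ee_pos: [0.5258, -0.0439, 0.0543]
eef_rot: [0.826, 0.563, -0.0, 0.0]
contact_force: [0.3, -1.0, 0.7]
width: 0.0514
```

carry_out --increments '[[[0.05,0,0],0],[[0.02,0,0],0],[[0,0,0],0]]'

```text
time_s: 19.55
ee_pos: [0.527, -0.0409, 0.0543]
eef_rot: [0.826, 0.563, 0.0, 0.0]
contact_force: [0.3, 0.2, 0.0]
width: 0.0513
```

```bash
python3 go.py 2 56 54 90; python3 - <<'E'
from h import *
s=snapshot("wrist");cv2.imwrite("pics/w9.png",s["frame"][:,:,::-1]);np.save("w9.npy",s,allow_pickle=True)
s=snapshot("scene");crop(s,190,170,150,140,4,"s9");np.save("s9.npy",s,allow_pickle=True)
E
```

```text
t 19.55 W-frame tcp [ 0.8 18.7 54.3] heading-rel 89.99 F [0.2 0.3 0. ] w 0.0513 A z [ 0.  0. -1.]
shift units total [0.747 0.023 0.006] twist units -0.001
```

View pics/w9.png

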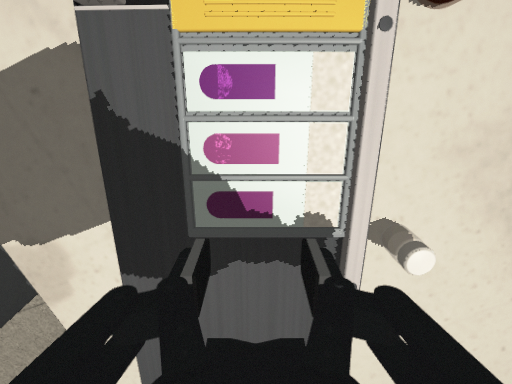

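View pics/s9.png

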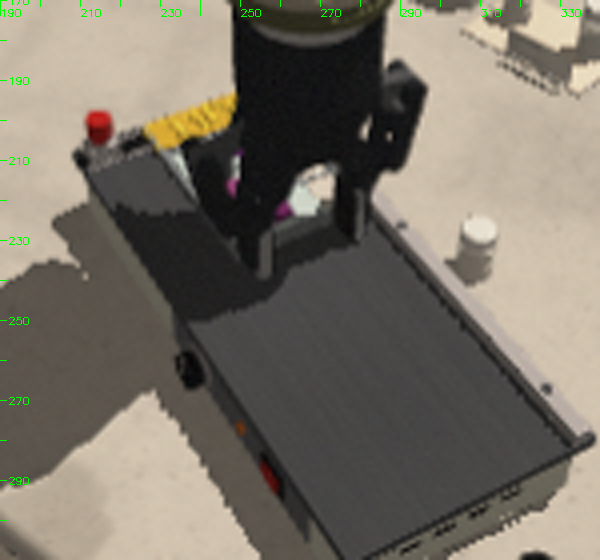

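The wrist view shows the deck's exit edge at row 7 and the frame/band border at row 31. I'll work out how far is left to push.

```bash
python3 - <<'E'
from go import *
s=np.load("w9.npy",allow_pickle=True).item()
crop(s,60,0,200,60,4,"w9a")
def w(u,v,z): return (Rw().T@(at(s,u,v,z)-[W[0],W[1],0])*1e3).round(1)
print("edge",w(85,9,.055),w(120,8,.055),w(160,6.5,.055),"band rear",w(176,31.5,.061),w(270,31.5,.061),w(360,31.5,.061),"tail",w(190,237,.061),w(345,237,.061), "fence side",w(366,31,.061),w(345,237,.061))
E
```

```text
edge [-74.5 139.2  55. ] [-58.9 139.4  55. ] [-41.1 139.7  55. ] band rear [-33.4 128.7  61. ] [  6.9 128.5  61. ] [ 45.6 128.8  61. ] tail [-34.5  30.4  61. ] [49.  30.4 61. ] fence side [ 48.2 129.   61. ] [49.  30.4 61. ]
```

View pics/w9a.png

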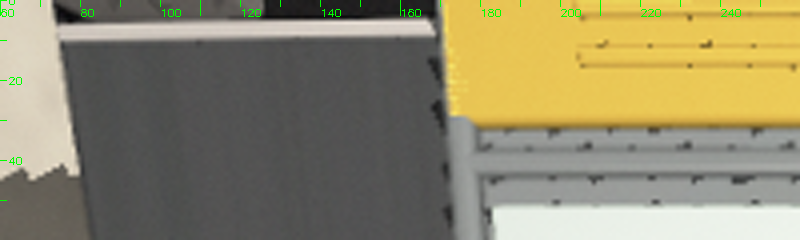

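carry_out --increments '[[[0.1,0,0],0],[[0.1,0,0],0],[[0.1,0,0],0],[[0.1,0,0],0],[[0.1,0,0],0]]'

```text
time_s: 20.15
ee_pos: [0.5363, -0.0171, 0.0543]
eef_rot: [0.826, 0.563, 0.0, 0.0]
contact_force: [-0.1, 0.1, 0.7]
width: 0.0515
```

carry_out --increments '[[[0.1,0,0],0],[[0.08,0,0],0],[[0.06,0,0],0],[[0.03,0,0],0],[[0,0,0],0]]'

```text
time_s: 20.65
ee_pos: [0.5411, -0.0049, 0.0543]
eef_rot: [0.826, 0.563, 0.0, -0.0]
contact_force: [-0.0, 0.3, 1.0]
width: 0.0512
```

carry_out --increments '[[[-0.1,0,0],0],[[-0.4,0,0],0],[[-0.3,0,0],0],[[0,0,-0.5],0],[[0,0,-0.7],0]]'

```text
time_s: 21.15
ee_pos: [0.5247, -0.0435, 0.1135]
eef_rot: [0.827, 0.563, -0.001, -0.001]
contact_force: [0.1, -0.2, 0.6]
width: 0.0514
```

carry_out --increments '[[[0,0,-0.5],0],[[0,0,0],0]]'

```text
time_s: 21.35
ee_pos: [0.5283, -0.043, 0.143]
eef_rot: [0.826, 0.563, 0.002, 0.002]
contact_force: [0.7, -1.1, -0.0]
width: 0.0512
```

```bash
python3 go.py 2 56 54 90; python3 - <<'E'
from h import *
s=snapshot("wrist");cv2.imwrite("pics/w10.png",s["frame"][:,:,::-1]);np.save("w10.npy",s,allow_pickle=True)
s=snapshot("scene");crop(s,190,160,130,140,4,"s10");np.save("s10.npy",s,allow_pickle=True)
s=snapshot("top");crop(s,205,150,80,80,7,"t10");np.save("t10.npy",s,allow_pickle=True)
E
```

```text
t 21.35 W-frame tcp [  2.9  17.2 143. ] heading-rel 89.95 F [ 1.1 -0.8 -0. ] w 0.0512 A z [ 0.006 -0.001 -1.   ]
shift units total [ 0.774 -0.029  1.781] twist units -0.009
```

View pics/w10.png

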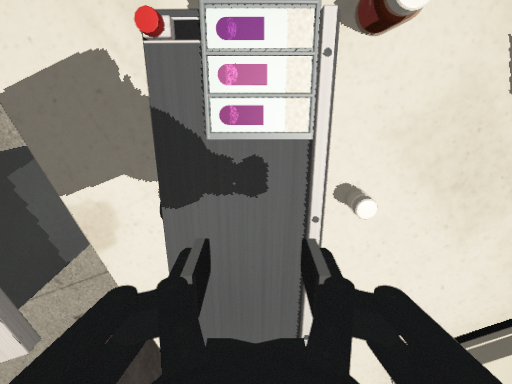

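View pics/s10.png

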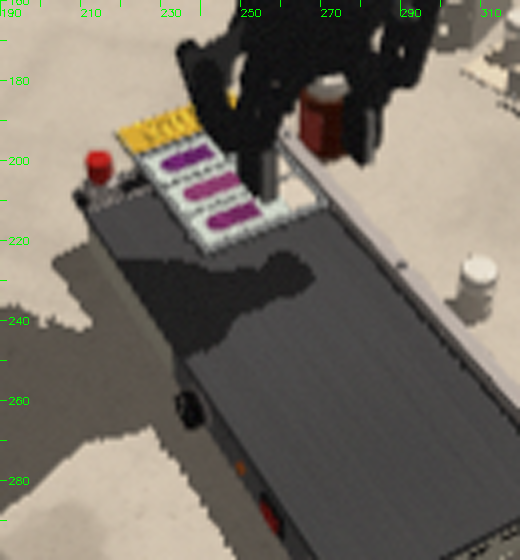

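View pics/t10.png

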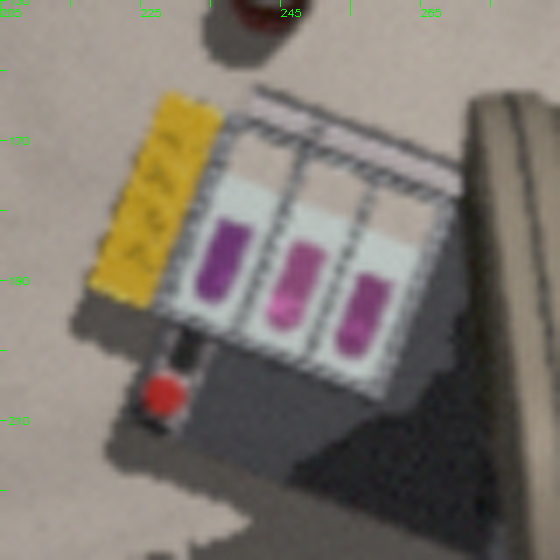

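From above, the whole band hangs past the end and the stop is clear at the front. I'll move up and forward for a precise wrist view of the overhang and of any gap at the fence.

carry_out --increments '[[[0,0,-0.6],0],[[0.2,0,-0.5],0],[[0.5,0,-0.3],0],[[0.4,0,0],0],[[0.1,0,0],0]]'

```text
time_s: 22.0
ee_pos: [0.5483, 0.0157, 0.2084]
eef_rot: [0.825, 0.564, -0.0, -0.001]
contact_force: [0.2, 0.1, -1.1]
width: 0.0512
```

carry_out --increments '[[[0,0,0],0],[[0,0,0],0]]'

```text
time_s: 22.2
ee_pos: [0.5477, 0.0123, 0.2082]
eef_rot: [0.827, 0.563, -0.001, -0.0]
contact_force: [-0.2, -0.8, 0.4]
width: 0.0511
```

```bash
python3 - <<'E'
from h import *
s=snapshot("wrist");np.save("w11.npy",s,allow_pickle=True);crop(s,130,40,230,180,3,"w11")
E
```

```text
(no output)
```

View pics/w11.png

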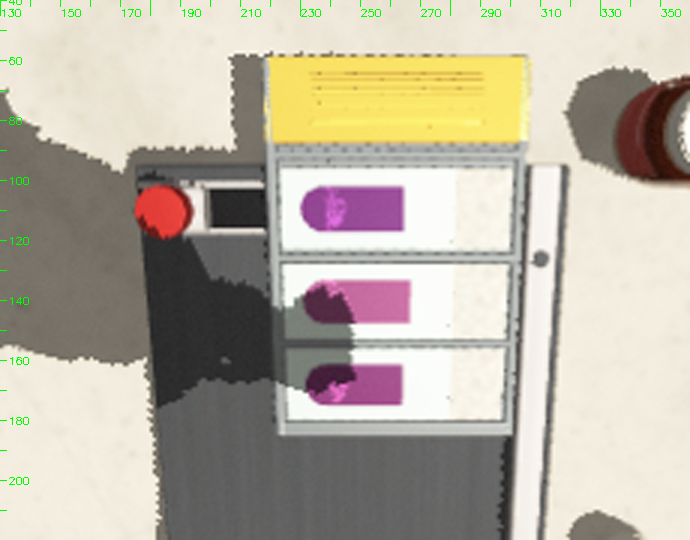

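```bash
python3 - <<'E'
from go import *
s=np.load("w11.npy",allow_pickle=True).item()
crop(s,280,50,50,145,4,"w11f"); crop(s,170,50,130,70,6,"w11e")
def w(x,y,z): return (Rw().T@(at(s,130+x/3-.4,40+y/3-.4,z)-[W[0],W[1],0])*1e3).round(1)
print("edge",w(137,166,.055),w(265,166,.055),"fence end",w(527,166,.065),w(567,166,.065))
print("band rear",w(270,143,.061),w(526,143,.061),"lead",w(265,57,.061),w(528,57,.061))
print("tail",w(279,434,.061),w(512,434,.061),"fence inner top",w(511,500,.065),w(517,433,.065),w(524,250,.065))
print("knob top",w(163,211,.086))
E
```

```text
edge [-79.2 160.7  55. ] [-36.7 160.5  55. ] fence end [ 48.4 160.4  65. ] [ 61.3 160.4  65. ]
band rear [-34.  167.5  61. ] [ 48.4 167.4  61. ] lead [-34.6 192.9  61. ] [ 47.7 192.8  61. ]
tail [-34.8  69.4  61. ] [48.7 69.4 61. ] fence inner top [49.  45.5 65. ] [49.8 71.  65. ] [ 48.9 134.1  65. ]
knob top [-64.1 147.6  86. ]
```

View pics/w11f.png

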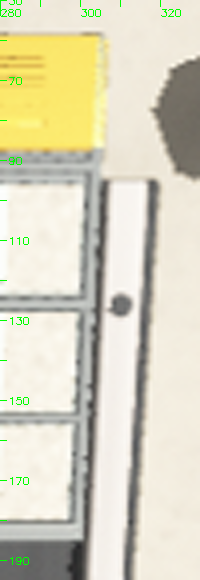

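View pics/w11e.png

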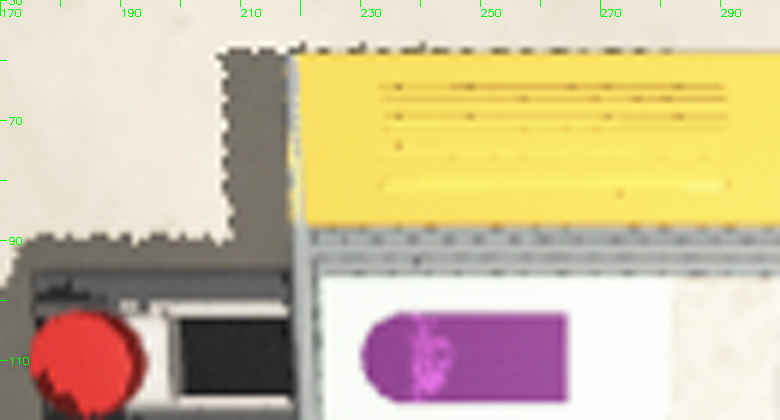

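Measured: the leading edge is at y ≈ 192.8 and the band's rear at 167.4, so about 7 mm of frame follows past the edge at 160.5. The fence gap measures about 1 mm or less. To be sure of contact I'll give it one light seating push with the shut tips.

```bash
python3 go.py -64 115 120 90
```

```text
t 22.25 W-frame tcp [  0.8  75.5 208.4] heading-rel 89.9 F [0.8 0.1 0. ] w 0.0511 A z [-0.002 -0.001 -1.   ]
shift units total [ 0.789 -1.296  1.769] twist units -0.016
```

carry_out --increments '[[[0.3,-0.5,0],0],[[0.3,-0.5,0.3],0],[[0.19,-0.3,0.6],0],[[0,0,0.5],0],[[0,0,0.3],0]]' --claw 0

```text
time_s: 22.75
ee_pos: [0.5009, 0.0731, 0.1223]
eef_rot: [0.826, 0.563, -0.001, -0.0]
contact_force: [0.9, 0.0, 0.2]
width: -0.0001
```

carry_out --increments '[[[0,0,0],0],[[0,0,0],0]]'

```text
time_s: 22.95
ee_pos: [0.5024, 0.0733, 0.1246]
eef_rot: [0.827, 0.563, -0.0, 0.0]
contact_force: [0.2, 0.2, -0.1]
width: -0.0001
```

```bash
python3 go.py -64 115 58 90;  python3 - <<'E'
from h import *
s=snapshot("scene");crop(s,180,120,160,140,4,"s12")
s=snapshot("wrist");crop(s,150,100,200,150,4,"w12")
E
```

```text
t 22.95 W-frame tcp [-63.8 115.9 124.6] heading-rel 89.92 F [ 0.1  0.3 -0.1] w -0.0001 A z [-0. -0. -1.]
shift units total [-0.018 -0.004  1.333] twist units -0.013
```

View pics/s12.png

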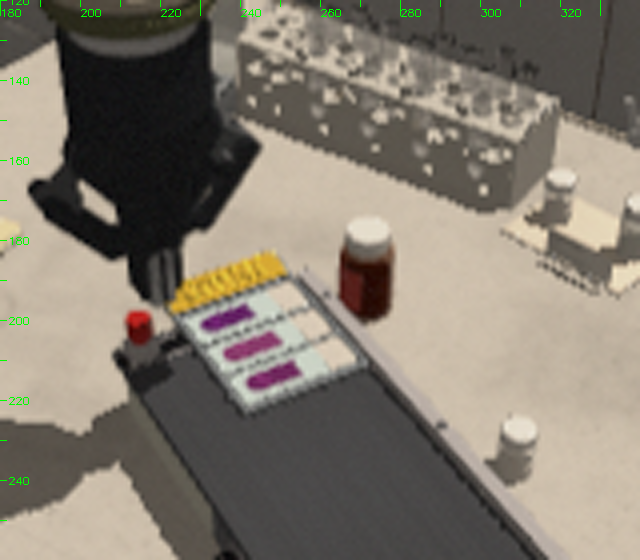

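View pics/w12.png

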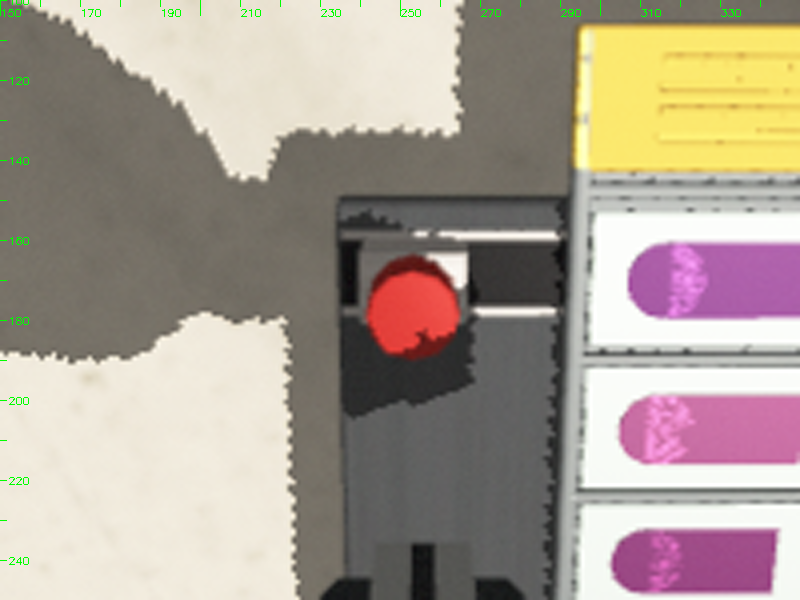

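carry_out --increments '[[[0,0,0.5],0],[[0,0,0.4],0],[[0,0,0.25],0],[[0,0,0.12],0],[[0,0,0.06],0]]'

```text
time_s: 23.55
ee_pos: [0.5026, 0.074, 0.058]
eef_rot: [0.826, 0.563, 0.0, 0.0]
contact_force: [-0.3, 1.8, 0.3]
width: -0.0002
```

carry_out --increments '[[[0,0.04,0],0],[[0,0.06,0],0],[[0,0.06,0],0],[[0,0.04,0],0],[[0,0,0],0]]'

```text
time_s: 24.05
ee_pos: [0.512, 0.0702, 0.058]
eef_rot: [0.826, 0.563, 0.0, 0.0]
contact_force: [-0.6, -0.0, -1.0]
width: -0.0004
```

```bash
python3 go.py -50 116 58 90
```

```text
t 24.05 W-frame tcp [-53.7 116.5  58. ] heading-rel 89.97 F [-0.6 -0.3 -1. ] w -0.0004 A z [ 0. -0. -1.]
shift units total [-0.011  0.074  0.   ] twist units -0.006
```

carry_out --increments '[[[0,0.03,0],0],[[0,0.03,0],0],[[0,0.02,0],0],[[0,0,0],0]]'

```text
time_s: 24.45
ee_pos: [0.5154, 0.0688, 0.0578]
eef_rot: [0.826, 0.563, 0.0, 0.0]
contact_force: [-0.2, -0.6, 0.1]
width: -0.0
```

carry_out --increments '[[[0,0.02,0],0],[[0,0.02,0],0],[[0,0,0],0]]'

```text
time_s: 24.75
ee_pos: [0.5173, 0.0681, 0.0578]
eef_rot: [0.826, 0.563, -0.0, 0.0]
contact_force: [0.2, 0.8, 0.2]
width: -0.0003
```

```bash
python3 go.py -50 116 58 90
```

```text
t 24.75 W-frame tcp [-48.  116.5  57.8] heading-rel 89.98 F [-0.1  0.8  0.2] w -0.0003 A z [ 0. -0. -1.]
shift units total [-0.01  -0.039 -0.004] twist units -0.003
```

carry_out --increments '[[[0,0.02,0],0],[[0,0.02,0],0],[[0,0,0],0]]'

```text
time_s: 25.05
ee_pos: [0.5192, 0.0674, 0.0578]
eef_rot: [0.826, 0.563, 0.0, 0.0]
contact_force: [-0.3, -1.0, -0.1]
width: -0.0002
```

carry_out --increments '[[[0,0.02,0],0],[[0,0.02,0],0],[[0,0,0],0]]'

```text
time_s: 25.35
ee_pos: [0.521, 0.0666, 0.0578]
eef_rot: [0.826, 0.563, 0.0, 0.0]
contact_force: [0.3, 0.4, -0.2]
width: 0.0001
```

```bash
python3 go.py -50 116 58 90;python3 - <<'E'
from h import *
s=snapshot("wrist");crop(s,200,80,200,150,4,"w13");np.save("w13.npy",s,allow_pickle=True)
E
```

```text
t 25.35 W-frame tcp [-44.  116.5  57.8] heading-rel 89.98 F [ 0.1  0.5 -0.2] w 0.0001 A z [ 0. -0. -1.]
shift units total [-0.01  -0.12  -0.004] twist units -0.004
```

View pics/w13.png

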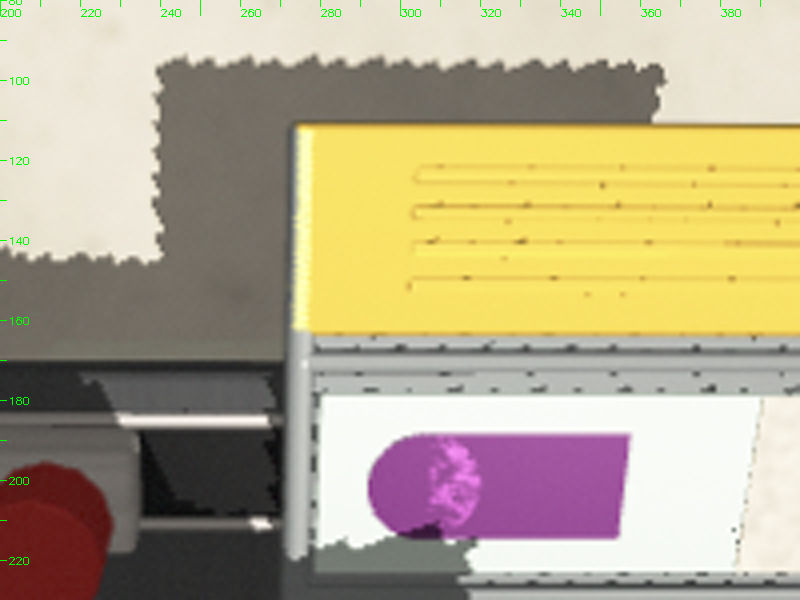

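carry_out --increments '[[[0,0.02,0],0],[[0,0,0],0]]'

```text
time_s: 25.6
ee_pos: [0.5219, 0.0663, 0.0578]
eef_rot: [0.826, 0.563, 0.0, 0.0]
contact_force: [-0.8, 0.0, 0.1]
width: -0.0002
```

carry_out --increments '[[[0,0.02,0],0],[[0,0,0],0]]'

```text
time_s: 25.8
ee_pos: [0.5228, 0.0659, 0.0578]
eef_rot: [0.826, 0.563, -0.0, 0.0]
contact_force: [-0.3, 0.1, -0.5]
width: -0.0001
```

```bash
python3 go.py -50 116 58 90
```

```text
t 25.8 W-frame tcp [-42.1 116.5  57.8] heading-rel 89.98 F [-0.3 -0.  -0.5] w -0.0001 A z [ 0. -0. -1.]
shift units total [-0.01  -0.159 -0.004] twist units -0.003
```

carry_out --increments '[[[0,0.02,0],0],[[0,0,0],0]]'

```text
time_s: 26.0
ee_pos: [0.5233, 0.0658, 0.0577]
eef_rot: [0.826, 0.563, -0.0, -0.0]
contact_force: [-2.5, 0.8, 1.5]
width: -0.0003
```

carry_out --increments '[[[0,0.02,0],0],[[0,0,0],0]]'

```text
time_s: 26.2
ee_pos: [0.5235, 0.0658, 0.0576]
eef_rot: [0.826, 0.563, -0.001, -0.001]
contact_force: [-7.8, 1.5, 5.1]
width: -0.0001
```

```bash
python3 go.py -50 116 58 90
```

```text
t 26.2 W-frame tcp [-41.4 116.7  57.6] heading-rel 90.02 F [-7.9 -1.4  5.1] w -0.0001 A z [-0.002  0.    -1.   ]
shift units total [-0.014 -0.171 -0.007] twist units 0.004
```

The force rises to a firm 8 N, so the carrier is on the fence. I'll back straight off, lift and take the last look.

carry_out --increments '[[[0,-0.08,0],0],[[0,-0.2,0],0],[[0,-0.17,0],0],[[0,0,-0.3],0],[[0,0,-0.8],0]]'

```text
time_s: 26.7
ee_pos: [0.5015, 0.073, 0.1117]
eef_rot: [0.826, 0.563, -0.002, -0.001]
contact_force: [1.8, -1.0, 0.0]
width: 0.0001
```

carry_out --increments '[[[-0.2,0,-0.9],0],[[-0.6,0.5,-0.6],0],[[-0.6,0.5,0],0],[[-0.3,0.2,0],0],[[0,0,0],0]]'

```text
time_s: 27.2
ee_pos: [0.529, -0.031, 0.1891]
eef_rot: [0.828, 0.561, 0.0, 0.001]
contact_force: [0.0, 0.4, 0.7]
width: 0.0
```

carry_out --increments '[[[0,0,0],0],[[0,0,0],0]]'

```text
time_s: 27.4
ee_pos: [0.5283, -0.0262, 0.1883]
eef_rot: [0.826, 0.564, 0.0, 0.0]
contact_force: [0.0, 0.1, -0.1]
width: -0.0002
```

```bash
python3 go.py -50 116 58 90; python3 - <<'E'
from h import *
s=snapshot("wrist");cv2.imwrite("pics/w14f.png",s["frame"][:,:,::-1]);crop(s,130,0,220,180,3,"w14");np.save("w14.npy",s,allow_pickle=True)
s=snapshot("top");crop(s,205,140,150,100,5,"t14")
E
```

```text
t 27.4 W-frame tcp [ -3.3  32.8 188.3] heading-rel 90.09 F [ 0.   0.1 -0.1] w -0.0002 A z [ 0.001  0.    -1.   ]
shift units total [ 1.664 -0.933  2.607] twist units 0.015
```

View pics/w14.png

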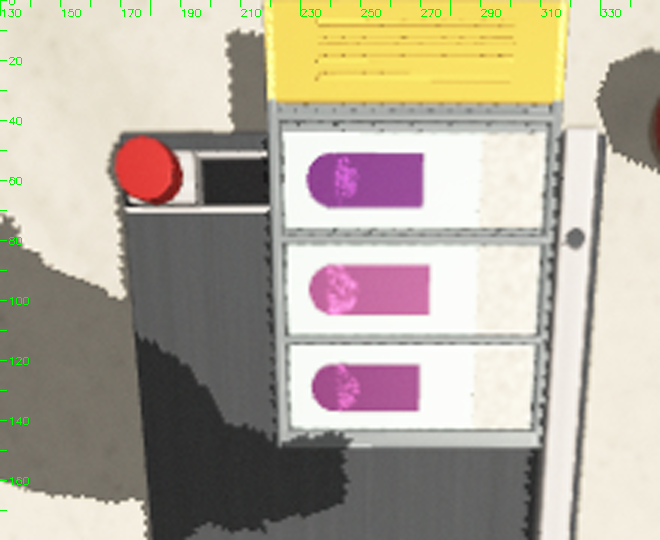

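View pics/t14.png

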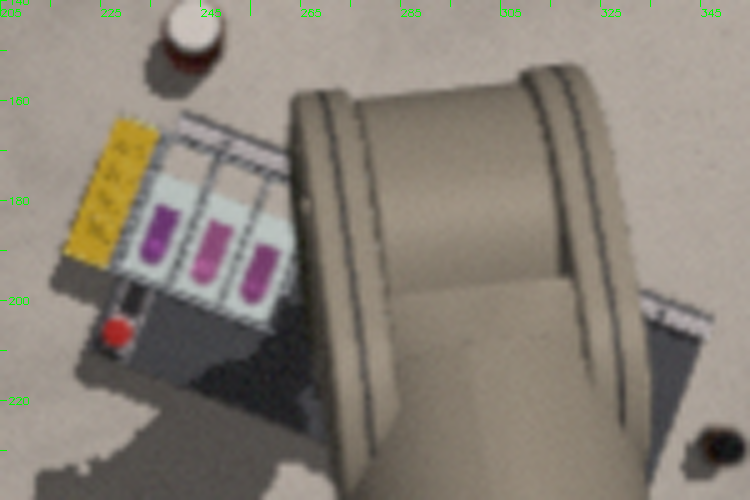

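```bash
python3 - <<'E'
from go import *
s=np.load("w14.npy",allow_pickle=True).item()
def w(x,y,z): return (Rw().T@(at(s,130+x/3-.4,y/3-.4,z)-[W[0],W[1],0])*1e3).round(1)
print("edge",w(122,133,.055),w(265,133,.055),"fence end",w(566,128,.065),w(604,134,.065))
print("band rear",w(270,103,.061),w(562,103,.061),"tail",w(280,447,.061),w(541,447,.061),"fence inner top",w(546,447,.065),w(557,300,.065))
print("carrier side",w(560,130,.061),w(541,440,.061))
E
```

```text
edge [-78.6 160.6  55. ] [-36.5 160.4  55. ] fence end [ 49.9 160.3  65. ] [ 60.8 158.9  65. ]
band rear [-34.  167.2  61. ] [ 49.1 167.5  61. ] tail [-34.5  68.7  61. ] [49.1 68.9 61. ] fence inner top [49.9 69.6 65. ] [ 50.4 113.8  65. ]
carrier side [ 49.  160.5  61. ] [49.  71.1 61. ]
```

Every check agrees: flush at both ends, band fully out with about 7 mm of frame behind it, stop at the front, bottles and vial in place. Handing in.

```bash
python3 -c "
from bench import *
print(sign_off()); print(get_obs()['time_s'])"
```

```text
the job is handed in; nothing more can be done
None
the job is handed in; nothing more can be done
```

The job is done and handed in at about 27.5 s of the 54 s allowed; the sign-off gives no verdict.

**What I did**
1. I pushed the end stop with shut fingertips until it hit its front limit.
2. I pushed the carrier parallel and against the fence with two spread fingertips, then slid it along the fence from its tail edge.
3. I gave it one last light push (about 8 N) onto the fence, then backed away.

**Last checks**

| Check | Result |
|---|---|
| End stop | about 54 to 55 mm of travel, out of the lane |
| Carrier on the fence | fence-side edge at x ≈ 49 mm along its length, fence face at 50; the remaining 1 mm is within camera error |
| Overhang | the whole band is out: about 32.5 to 33 mm, with about 7 mm of grey frame following it |
| Red bottle and oil bottle | where they started, in the last top picture |
| Vial | not touched; hidden by the arm in the last picture, last seen in place before the final seating push |

**What disagreed or was heavier than meant**
- The carrier's starting tilt measured about 0.20 rad, more than the 0.16 rad in the description.
- The camera views disagreed by 2 to 4 mm on the warmer's position, so I used the wrist view for the final figures.
- When I felt for the deck with the part-open tips, I pressed it with about 30 N. That is more than I intended, but below the limits.

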